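# Press a reagent pack's cap home in the bench capping press

### The job

Take the long reagent pack, whose cap still stands proud, from the tray and slide it under the head of the capping press, standing square between the rails and right back against the stop. With it released there, swing the press's lever all the way to its stop so that the cap is pressed fully home, and let the lever come all the way back; then take the pack out again and stand it upright in the tray. Leave the other containers where they are.

Things in the scene. Friction and masses are not known exactly. Their poses are not given: they have to be found in the camera images.
- pack: The long reagent pack, loose: upright yellow plastic block, paper labels on its long sides, 100 (x) x 46 (y) x 80 (z) mm, 0.16 to 0.32 kg. Origin: centre of its underside, z up. A round white push-on cap stands off-centre on top, 28 mm towards +x. It starts in the tray, cap end away from the robot.
- pack_cap (a joint): Travel of the pack's cap: 0 = proud (as it starts), 0.008 m = pressed fully home. A tight push fit: it takes about 12 N to move and stays where it is left.
- cap_top (a point): Centre of the top of the pack's cap (32 mm across, 22 mm high): 113 mm above the pack's underside while proud, 105 mm when home.
- press: The capping press, bolted down: grey base plate 215 x 130 x 20 mm, on it a white column with a head overhanging towards the robot. Origin: under the base, z up, +x away from the robot into the throat; the base spans x = -105 to +110, y = +-65 mm. Column: x = +30 to +105, y = +-35, up to 210 mm above the bench. The throat is open to the front and sides.
- head_front (a point): Middle of the lower front edge of the press's head: press x = -55 mm, 150 mm above the bench. The head goes back from here to x = +105, is 70 mm wide (y = +-35) and its top is 205 mm high (a dark block to 223 mm). It hangs over the cap end of a pack in the nest: a vertical gripper does not fit there, one tilted 30 to 45 degrees (fingers forward and down) does.
- ram_end (a point): Centre of the lower end of the round steel ram (26 mm) under the head, at press x = -7, y = 0 mm. It follows the lever: 146 mm above the bench with the lever home, 125 mm with the lever at its stop, where it has pressed the cap of a pack in the nest home.
- nest (a point): Where the centre of the pack's underside belongs: on the base, 20 mm above the bench, at press x = -35, y = 0; pack x along press x, cap end inwards. Aluminium rails 15 mm high stand on both sides, 53 mm apart inside, from press x = -70 to +15, flared outwards from there to -93 mm. The back stop (15 mm high) has its face 52 mm behind this point (press x = +17); the front is open.
- lever (a joint): Angle of the press's lever (rad): 0 = home, leaning 10 degrees back from vertical, away from the robot; it swings towards the robot (press -x) and down to its stop at 1.05, leaning 50 degrees towards the robot. A spring returns it by itself when let go: about 3 N at the grip to start it, 6 to 9 N near the stop with a cap being pressed.
- lever_grip (a point): Middle of the lever's black grip, 140 mm from the pivot: a flat-sided bar along the lever, 80 mm long (100 to 180 mm from the pivot), 24 mm thick sideways (along press y) and 28 mm across. The lever stands at press y = -80 mm and swings in a plane parallel to the press's x-z plane.
- lever_pivot (a point): Pivot of the lever, on the right-hand side (press -y) of the head: press x = 0, y = -80 mm, 180 mm above the bench. The hub is 38 mm across, the steel rod from it to the grip 12 mm thick.
- tray: Grey plastic tray, fixed, 170 (x) x 320 (y) x 20 (z) mm, walls and floor 5 mm. Origin: centre of its underside, +x away from the robot. Three containers stand in it side by side, about 105 mm apart along its y, in any order; their undersides are 5 mm above the bench.
- short_pack: Bystander, loose, in the tray: shorter yellow pack, 66 (x) x 46 (y) x 80 mm, cap in the middle, top at 105 mm. Origin: centre of its underside.
- jar: Bystander, loose, in the tray: round yellow jar, 54 mm across, 85 mm high. Origin: centre of its underside.
- tall_bottle: Bystander, loose, on the bench between tray and press: white bottle, 60 mm across, 180 mm high. Origin: centre of its underside.
Things that resemble listed ones, but are neither listed nor needed, are in the scene too. What is shaped like the pack but green is not meant.

How it is judged:
By the outcome, as a careful person would: the job done as asked, in the order asked, and still so for the second after the job is handed in, with the robot touching nothing.
It also fails if it takes over 62 s, if anything falls off the work surface, if the arm or the gripper's body presses on something with over 40 N, if the wrist force passes 120 N, or if a joint passes its speed limit or range.

### The arm

A 6-joint arm with a two-finger parallel gripper is mounted at the origin on the work surface. World frame = base frame: x ahead of the robot, y to its left, z up, the work surface at z = 0. Lengths are in m, angles in degrees, forces in N, time in s.
With the tool pointing down it reaches from about 0.375 to 0.9 m from the base axis. Payload 3.1 kg.
Tool frame: the origin (TCP) lies at the very end of the fingers, on their centre line; the grasp point (between the pads) lies 19 mm behind it; z points along the fingers, y is the line along which they close (so a half turn about z gives the same grasp; the last joint's range is limited). The gripper opens to 87 mm and grips with 3 to 60 N. Pads are 19 mm wide; open, the fingers measure 117 mm over their backs; the gripper's body (75 mm by 190 mm) begins 51 mm behind the grasp point.
Start: joints at [-86.373, 30.224, 82.088, -0, 67.689, -10.227], TCP at [0.15, -0.607, 0.223] pointing down, gripper open.
Joint ranges: [-176.69, 176.69], [-43.24, 126.21], [12.49, 139.97], [-82, 262], [0, 151.66], [-163.58, 163.58]. Speed limits (degrees/s): [159.86, 159.86, 180, 180, 180, 180].

### API

Orientations are given as a 3x3 rotation matrix whose columns are the frame's x, y, z axes.
In Python, from rig import readout, viewer, ticket gives the robot as it stands.
- The arm moves only by the tool send_rows, never from a script. Its argument "moves" is a list of rows, each a list of 6 numbers: the shift along the tool's x, y, z in units of 250 mm (1.0 is 250 mm), then the turn, a rotation vector about the tool's x, y, z in units of 90 degrees (1.0 is 90 degrees). A call has 1 to 12 rows; each row is the pose to reach, as a shift and turn from the pose commanded when the call began, along the tool's axes at that moment; what a row does not reach only later rows make up. A row lasts 1/10 s, in which the tool goes at most 50 mm and 8.59 degrees, less where a joint would pass 70% of its speed; a pose out of reach is approached as far as the arm can. A call with a number of a shift or a turn outside -1 to 1 is refused whole. A call with a gripper value outside its range is refused whole. "grip" is the opening, from 0 (shut) to 1 (fully open), set as the call begins (left out, the last holds). The fingers move at their own pace and stop on an object; the grip force is fixed at half the most. Time passes only in rows, so rows that repeat a pose let the fingers close. It gives the time, the measured TCP pose, the force, the opening and the grip force at its end, in the units of the state.
- readout.read_state(): the state, without advancing time (a new reading comes with each control period).
- viewer.capture(name): name is "side" or "top"; returns (picture, depth): 384x512x3 uint8, red, green, blue; 384x512 float32, m along the optical axis (not along the pixel's ray), 0 where there is no reading.
- viewer.camera_info(name): a dict with "fx", "fy", "cx", "cy" (pixels), "R" (3x3) and "t" (3): a world point X has camera coordinates R X + t. Camera axes: x right, y down, z forward; pixel columns grow to the right and rows downward; lengths in m; the calibration is good to about 2 mm. A picture is of the moment at which its call begins. camera_info takes no time and is no camera call.
- ticket.hand_in(): hands the job in; it is judged then, once.
The state is a dict: "time_s": time; "joint_positions": joint angles; "qvel": joint speeds; "tau": joint torques, N m; "position": TCP position; "tcp_rot": TCP orientation; "force": force on the tool from outside, world axes, zero at the start; "moment": the same for the moment, N m; "opening": opening from 0.0 (shut) to 1.0 (fully open); "grasp_force": force on a finger pad.
Only numpy, scipy, OpenCV 4.12 (cv2) and the standard library are available. Lean on these libraries where they do the work, as an engineer would, in place of code of your own. Each camera call takes 0.05 s, during which the arm holds its last target. There are 200 camera calls.

## Working session

There is one attempt and no reset: what is moved stays moved. The work goes in short steps, Python scripts to look and compute and a tool call to move; the robot and the scene stay as the last step left them, time stands still between calls to the robot, and variables do not carry over. Pictures are saved under pics/ and viewed, at most 10 in all, crops included, and the job is handed in when it is done.

Besides the shell and the picture viewer there is one more tool, called as name([rows], argument=value, ...), one row to a line, values as JSON. send_rows: Moves the arm, as the interface text tells. Shifts and turns lie within -1 to 1; 1 stands for 250 mm of shift or 90 degrees of turn. Its arguments: {"type":"object","properties":{"moves":{"type":"array"},"grip":{"type":"number"}},"required":["moves"]}

```bash
ls; mkdir -p pics
python3 - <<'E'
from rig import readout, viewer
import cv2,numpy as np
s=readout.read_state();print(s)
for n in("side","top"):
    p,d=viewer.capture(n);cv2.imwrite(f"pics/{n}0.png",p[...,::-1]);np.savez(f"{n}0.npz",p=p,d=d);print(viewer.camera_info(n))
E
```

```text
pics
{'time_s': 0.0, 'joint_positions': array([-8.63744174e+01,  3.02790031e+01,  8.21567747e+01, -9.64956339e-04,
        6.76897188e+01, -1.02290634e+01]), 'qvel': array([-0.00068462,  0.03526741, -0.01332963,  0.04372733,  0.06656434,
        0.03173174]), 'tau': array([ 3.79883977e-04, -4.40038204e+01, -1.76591706e+01,  6.34258403e-02,
        5.81103971e-02, -1.52126440e-04]), 'position': array([ 0.14961984, -0.60606413,  0.22156909]), 'tcp_rot': array([[ 9.70904830e-01,  2.39465628e-01, -1.54057531e-04],
       [ 2.39465386e-01, -9.70902444e-01,  2.18495770e-03],
       [ 3.73647434e-04, -2.15827743e-03, -9.99997601e-01]]), 'force': array([ 0.34672878,  0.52486409, -0.24393722]), 'moment': array([-0.04033218,  0.00267033,  0.02047202]), 'grasp_force': 0.0, 'opening': 0.9980738942939177}
{'fx': 368.1773869974629, 'fy': 368.1773869974629, 'cx': 255.80996277276907, 'cy': 195.90786286872407, 'R': array([[-0.94493853, -0.32721015, -0.00496982],
       [-0.16759635,  0.49692781, -0.85145417],
       [ 0.28107409, -0.80373893, -0.52440546]]), 't': array([0.41155027, 0.31383303, 0.92308443])}
{'fx': 491.4188332204218, 'fy': 491.4188332204218, 'cx': 252.36519236815275, 'cy': 191.9512099388261, 'R': array([[ 1.79838194e-02, -9.99836193e-01,  2.04213905e-03],
       [-9.92222492e-01, -1.80984128e-02, -1.23154267e-01],
       [ 1.23171053e-01,  1.88527796e-04, -9.92385437e-01]]), 't': array([-0.13595359,  0.51240815,  1.62237624])}
```

View pics/side0.png

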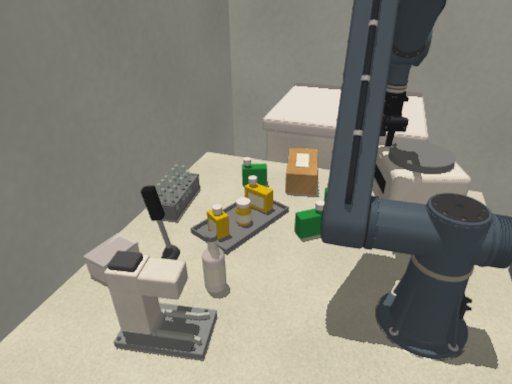

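View pics/top0.png

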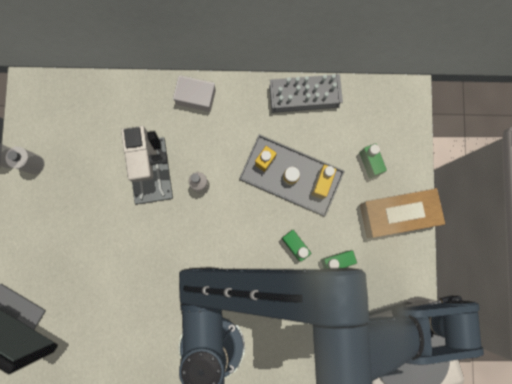

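The side view shows the press at the lower left (head ~(150,275), lever grip ~(153,203)), the tall bottle at (214,265), and the tray at (240,220).

Candidates for the pack:
- yellow at top (325,180) / side (260,195): long, cap off-centre
- yellow at top (265,158) / side (218,222): short, cap in the middle
- green look-alikes at top (374,160), (296,245), (340,260)
- jar at top (291,176)

I choose (325,180), and check it in a crop.

```bash
cat > h.py <<'E'
import numpy as np,cv2
from rig import viewer,readout
def cloud(n,d):
    c=viewer.camera_info(n);v,u=np.mgrid[:384,:512]
    P=np.stack([(u-c['cx'])/c['fx']*d,(v-c['cy'])/c['fy']*d,d],-1)
    return (P-c['t'])@c['R']
def ray(n,u,v,z):
    c=viewer.camera_info(n);r=c['R'].T@np.array([(u-c['cx'])/c['fx'],(v-c['cy'])/c['fy'],1]);o=-c['R'].T@c['t']
    return o+r*(z-o[2])/r[2]
def proj(n,X):
    c=viewer.camera_info(n);q=c['R']@np.array(X)+c['t'];return q[0]/q[2]*c['fx']+c['cx'],q[1]/q[2]*c['fy']+c['cy']
def rect(P):
    (c,s,a)=cv2.minAreaRect((P[:,:2]*1000).astype(np.float32));return np.round(c,1),np.round(s,1),round(a,1)
E
python3 - <<'E'
from h import *
T=np.load('top0.npz');S=np.load('side0.npz')
P=cloud('top',T['d']);hs=cv2.cvtColor(T['p'],cv2.COLOR_RGB2HSV)
Q=cloud('side',S['d']);hq=cv2.cvtColor(S['p'],cv2.COLOR_RGB2HSV)
for n,C,h in(('top',P,hs),('side',Q,hq)):
    y=((h[...,0]>15)&(h[...,0]<32)&(h[...,1]>160)&(h[...,2]>100)).astype(np.uint8)
    k,l,st,ce=cv2.connectedComponentsWithStats(y)
    for i in range(1,k):
        if st[i,4]>30:
            X=C[l==i];X=X[X[:,2]>0.075]
            print(n,ce[i].round(),st[i,4],len(X),X[:,2].mean().round(4) if len(X) else 0,rect(X) if len(X)>5 else'')
def reg(name,C,u0,u1,v0,v1,z0,z1):
    X=C[v0:v1,u0:u1].reshape(-1,3);X=X[(X[:,2]>z0)&(X[:,2]<z1)]
    if len(X)>5: print(name,len(X),X.mean(0).round(4),rect(X))
reg('cap',P,305,345,160,205,.11,.13)
reg('capshort',P,250,280,140,172,.1,.13)
reg('bottle',P,180,215,165,200,.165,.2)
reg('headtop',P,115,165,120,185,.195,.215)
reg('block',P,115,165,120,185,.216,.23)
reg('base',P,128,180,130,208,.012,.024)
reg('rails',P,128,180,130,208,.030,.04)
reg('grip',P,140,170,120,160,.25,.4)
reg('tray',P,235,350,130,220,.015,.025)
big=cv2.resize(T['p'][100:220,110:360],None,fx=3.2,fy=3.2,interpolation=cv2.INTER_CUBIC)
cv2.imwrite('pics/crop.png',big[...,::-1])
E
```

```text
top [262. 163.] 84 72 0.1061 (array([ 470.2, -133.6]), array([ 45. , 315.4]), 79.5)
side [258. 198.] 513 216 0.0937 (array([350.2, 154.7]), array([  96.1, 1176.8]), 21.2)
side [220. 223.] 347 138 0.0981 (array([394.5, 261.8]), array([  62.3, 1009.4]), 28.4)
cap 77 [ 0.5786 -0.3722  0.118 ] (array([ 579. , -372.1]), array([30.1, 29.2]), 52.3)
capshort 75 [ 0.6272 -0.1676  0.1094] (array([ 627.6, -168.2]), array([30.6, 29.2]), 30.7)
bottle 69 [0.5396 0.0505 0.1793] (array([539.3,  50.6]), array([25.5, 25.3]), 0.5)
headtop 952 [0.5917 0.221  0.2051] (array([613.9, 206.4]), array([161.8, 121. ]), 10.0)
block 330 [0.6516 0.2362 0.2227] (array([639.7, 207.3]), array([102.5, 111.3]), 11.3)
base 817 [0.5405 0.206  0.0189] (array([591.7, 210.4]), array([140.6, 245.8]), 87.0)
rails 121 [0.5414 0.2094 0.0348] (array([556.5, 193.7]), array([ 96. , 166.6]), 65.7)
grip 197 [0.6187 0.1493 0.3317] (array([622. , 151.5]), array([37.9, 24.4]), 14.5)
tray 400 [ 0.5793 -0.2566  0.0195] (array([ 580.7, -259.2]), array([320. , 171.1]), 67.4)
```

View pics/crop.png

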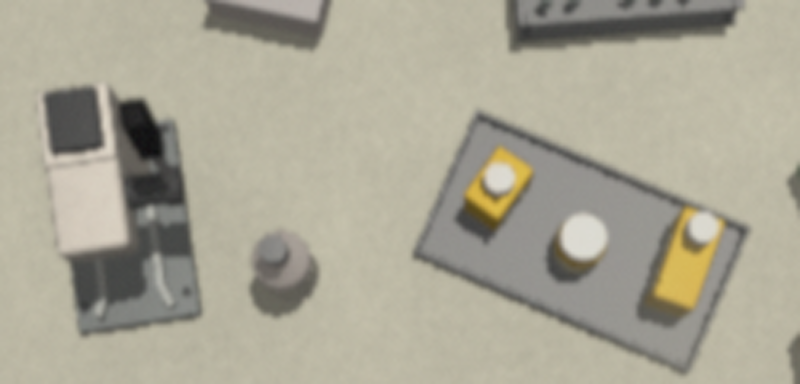

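The crop shows the long yellow pack at crop (690,255), its cap at the far end (703,228). The short pack with a centred cap is at (500,185), the jar at (582,240), so the choice stands. The press head is at crop (90,170) and its lever grip at (140,130). Next I refine the pack and press poses.

Run:
```python
from h import *
T=np.load('top0.npz');P=cloud('top',T['d'])
def reg(name,u0,u1,v0,v1,z0,z1,er=0):
    m=np.zeros((384,512),np.uint8);m[v0:v1,u0:u1]=1
    m&=((P[...,2]>z0)&(P[...,2]<z1)).astype(np.uint8)
    m=cv2.morphologyEx(m,cv2.MORPH_OPEN,np.ones((3,3),np.uint8))
    k,l,st,ce=cv2.connectedComponentsWithStats(m,connectivity=4)
    i=1+np.argmax(st[1:,4]);X=P[l==i]
    print(name,len(X),X.mean(0).round(4),rect(X),ce[i].round(1));return X
reg('pack',305,345,160,205,.075,.095)
reg('short',250,280,140,172,.075,.095)
reg('tray',235,350,130,220,.012,.025)
reg('head',115,165,120,185,.198,.212)
reg('block',115,165,120,185,.216,.23)
reg('base',128,180,130,208,.014,.025)
reg('grip',140,170,120,160,.27,.40)
reg('cap',305,345,160,205,.11,.13)
# image-ray based: yellow mask
hs=cv2.cvtColor(T['p'],cv2.COLOR_RGB2HSV)
for b in((305,345,160,205),):
    u0,u1,v0,v1=b
    s=hs[v0:v1,u0:u1];m=((s[...,1]>140)|(0)).astype(np.uint8)
    print(np.unique(s[...,1]//40,return_counts=True))
# brightness mask of head by ray: light pixels
def rayrect(mask,z,n):
    c=max(cv2.findContours(mask,cv2.RETR_EXTERNAL,cv2.CHAIN_APPROX_NONE)[0],key=cv2.contourArea)[:,0]
    print(n,len(c),rect(np.array([ray('top',u,v,z) for u,v in c])))
m=np.zeros((384,512),np.uint8);m[160:205,305:345]=hs[160:205,305:345,1]>130
rayrect(m,.085,'packyellow')
```

```text
pack 300 [ 0.5395 -0.3571  0.0847] (array([ 542.5, -359.8]), array([46.3, 77.4]), 70.5) [323.1 183.7]
short 100 [ 0.6095 -0.1587  0.0844] (array([ 610.7, -158. ]), array([45.6, 28.7]), 62.3) [262.7 161.6]Traceback (most recent call last):
  File "<stdin>", line 12, in <module>
  File "<stdin>", line 8, in reg
    return _wrapfunc(a, 'argmax', axis=axis, out=out, **kwds)
    return bound(*args, **kwds)
ValueError: attempt to get argmax of an empty sequence
```

Run:
```python
from h import *
T=np.load('top0.npz');P=cloud('top',T['d'])
def reg(name,u0,u1,v0,v1,z0,z1,op=3):
    m=np.zeros((384,512),np.uint8);m[v0:v1,u0:u1]=1
    m&=((P[...,2]>z0)&(P[...,2]<z1)).astype(np.uint8)
    if op:m=cv2.morphologyEx(m,cv2.MORPH_OPEN,np.ones((op,op),np.uint8))
    k,l,st,ce=cv2.connectedComponentsWithStats(m,connectivity=4)
    if k<2:print(name,'none');return
    i=1+np.argmax(st[1:,4]);X=P[l==i]
    print(name,len(X),X.mean(0).round(4),rect(X),st[i]);return X
reg('tray',235,350,130,220,.014,.026,0)
reg('head',115,165,120,185,.198,.212)
reg('headall',115,165,120,185,.198,.232,5)
reg('block',115,165,120,185,.216,.23)
reg('base',128,180,130,208,.014,.025)
reg('grip',140,170,120,160,.27,.40)
reg('hub',140,170,120,175,.19,.2)
reg('jar',280,305,160,190,.08,.1)
reg('bottle',180,215,165,200,.1,.2)
hs=cv2.cvtColor(T['p'],cv2.COLOR_RGB2HSV)
# rails bright ridge points: list xyz z .029-.042
X=P[155:205,130:175].reshape(-1,3);X=X[(X[:,2]>.031)&(X[:,2]<.039)]
for a in(8,9,10,11,12,13):
    c,s=np.cos(np.radians(a)),np.sin(np.radians(a))
    v=-s*X[:,0]+c*X[:,1];print(a,np.histogram(v,bins=np.arange(.03,.2,.008))[0])
```

```text
tray 50 [ 0.5711 -0.1008  0.0197] (array([ 569. , -100.1]), array([75.9, 40.4]), 26.5) [239 164  17  21  50]
head 619 [0.579  0.2224 0.2049] (array([583.8, 225.7]), array([107.1,  70.1]), 9.4) [125 142  25  37 619]
headall 1101 [0.6114 0.2284 0.211 ] (array([610.1, 230.9]), array([160.8,  71.6]), 9.8) [ 122  126   28   53 1101]
block 317 [0.653  0.238  0.2227] (array([653.9, 238.4]), array([62.4, 50.9]), 10.4) [124 127  18  21 317]
base 54 [0.5871 0.1732 0.0191] (array([586.8, 172.4]), array([23.1, 41.2]), 61.0) [160 164   9  11  54]
grip 187 [0.6192 0.1494 0.3352] (array([622. , 151.5]), array([37.9, 24.4]), 14.5) [147 130  15  20 187]
hub 21 [0.5881 0.1449 0.1949] (array([588.5, 145.1]), array([11. , 14.6]), 15.3) [162 158   5   5  21]
jar 171 [ 0.5713 -0.2541  0.09  ] (array([ 571.8, -254.6]), array([46.7, 46.1]), 64.4) [285 166  15  15 171]
bottle 270 [0.5353 0.0473 0.1371] (array([538.6,  50.6]), array([56.5, 55.4]), 88.4) [189 172  18  18 270]
8 [ 0  0  0  0  0  0  0  1  4 33 30  0  1  0  0  1  0 21 13  0  0]
9 [ 0  0  0  0  0  0  1  4 43 20  1  0  0  0  1  4 23  7  0  0  0]
10 [ 0  0  0  0  1  0  8 51  8  1  0  0  0  1  7 22  5  0  0  0  0]
11 [ 0  0  0  1  0 21 46  0  1  0  0  0  1 12 18  4  0  0  0  0  0]
12 [ 0  0  1  1 35 31  0  1  0  0  0  1 15 19  0  0  0  0  0  0  0]
13 [ 0  1  2 53 12  1  0  0  0  1  1 21 12  0  0  0  0  0  0  0  0]
```

```bash
cat >> h.py <<'E'
import json
from scipy.spatial.transform import Rotation as Ro
def Rt(yaw,tilt):
    a,t=np.radians([yaw,tilt]);c,s=np.cos(a),np.sin(a)
    z=np.array([c*np.sin(t),s*np.sin(t),-np.cos(t)]);y=np.array([s,-c,0]);return np.stack([np.cross(y,z),y,z],1)
def row(p0,R0,p,R):
    return np.r_[R0.T@(np.array(p)-p0)/.25,Ro.from_matrix(R0.T@R).as_rotvec(degrees=True)/90].round(3)
def apply(p0,R0,r):
    r=np.array(r);return p0+R0@r[:3]*.25,R0@Ro.from_rotvec(r[3:]*90,degrees=True).as_matrix()
E
python3 - <<'E'
from h import *
T=np.load('top0.npz');P=cloud('top',T['d'])
S=np.load('side0.npz');Q=cloud('side',S['d'])
for n,im,C in(('top',T['p'],P),('side',S['p'],Q)):
    h=cv2.cvtColor(im,cv2.COLOR_RGB2HSV)
    g=((h[...,0]>45)&(h[...,0]<85)&(h[...,1]>120)).astype(np.uint8)
    k,l,st,ce=cv2.connectedComponentsWithStats(g)
    for i in range(1,k):
        if st[i,4]>40:
            X=C[l==i];X=X[X[:,2]>.06]; print(n,'green',ce[i].round(),np.median(X,0).round(3),X[:,2].max().round(3))
O=np.array([.5854,.2267])
for n,C in(('top',P),('side',Q)):
  for a in(9,9.7,10.4):
    c,s=np.cos(np.radians(a)),np.sin(np.radians(a))
    X=C.reshape(-1,3);D=X[:,:2]-O;x=c*D[:,0]+s*D[:,1];y=-s*D[:,0]+c*D[:,1];z=X[:,2]
    # base top edge right (top view): per x bin min y of base pts ; rails
    b=(z>.013)&(z<.026)&(abs(x)<.13)&(abs(y)<.08)
    o=[]
    for x0 in np.arange(-.1,.1,.04):
        m=b&(x>x0)&(x<x0+.04)
        o.append((round(1e3*np.percentile(y[m],2)),round(1e3*np.percentile(y[m],98))) if m.sum()>10 else None)
    f=[]
    for y0 in np.arange(-.06,.06,.03):
        m=b&(y>y0)&(y<y0+.03)
        f.append(round(1e3*np.percentile(x[m],2)) if m.sum()>10 else None)
    r=(z>.030)&(z<.039)
    rr=[]
    for x0 in np.arange(-.07,.015,.02):
        for sg in(-1,1):
            m=r&(x>x0)&(x<x0+.02)&(sg*y>.015)&(sg*y<.045)
            rr.append(round(1e3*np.median(y[m]),1) if m.sum()>4 else None)
    hd=(z>.198)&(z<.208)&(abs(x)<.11)&(abs(y)<.05)
    hh=[(round(1e3*np.percentile(y[m],2)),round(1e3*np.percentile(y[m],98))) for x0 in np.arange(-.05,.03,.02) for m in [hd&(x>x0)&(x<x0+.02)] if m.sum()>9]
    print(n,a,o,f,'rails',rr,'head',hh)
E
```

```text
top green [290. 241.] [ 0.354 -0.254  0.079] 0.089
side green [255. 173.] [ 0.618 -0.513  0.078] 0.087
side green [308. 223.] [ 0.343 -0.251  0.08 ] 0.753
top 9 [(-66, 61), (-64, 60), (-64, -12), None, (-63, -37)] [-102, -104, -103, -106] rails [np.float64(-32.9), np.float64(27.8), np.float64(-32.4), np.float64(29.7), np.float64(-31.0), None, np.float64(-29.7), None, None, None] head [(-34, 31), (-34, 32), (-40, 33), (-34, 32)]
top 9.7 [(-64, 61), (-64, 61), (-64, -12), None, (-64, -38)] [-103, -104, -103, -105] rails [np.float64(-32.6), np.float64(28.6), np.float64(-31.9), np.float64(30.3), np.float64(-30.7), None, np.float64(-29.6), None, None, None] head [(-34, 31), (-33, 33), (-40, 32), (-34, 33)]
top 10.4 [(-63, 62), (-64, 62), (-64, -12), None, (-65, -49)] [-103, -105, -104, -105] rails [np.float64(-31.3), np.float64(29.3), np.float64(-31.5), np.float64(30.8), np.float64(-30.4), None, np.float64(-29.6), None, None, None] head [(-33, 32), (-33, 33), (-40, 33), (-34, 32)]
side 9 [(-61, 65), (-60, 66), (-59, 67), (-60, 68), (37, 69)] [-106, -106, -107, -107] rails [np.float64(-28.
[... 182 characters left out ...]
36), (-29, 37), (-29, 37), (-27, 38)]
side 9.7 [(-60, 66), (-59, 67), (-59, 67), (-60, 68), (36, 68)] [-106, -106, -107, -106] rails [np.float64(-27.4), np.float64(34.1), np.float64(-27.3), np.float64(33.9), np.float64(-26.6), np.float64(35.0), np.float64(-25.7), np.float64(34.7), np.float64(-24.4), np.float64(29.8)] head [(-28, 37), (-29, 37), (-29, 37), (-28, 37)]
side 10.4 [(-59, 67), (-59, 67), (-59, 67), (-60, 67), (35, 67)] [-107, -106, -107, -105] rails [np.float64(-26.6), np.float64(34.6), np.float64(-26.8), np.float64(34.4), np.float64(-25.9), np.float64(35.2), np.float64(-25.7), np.float64(34.8), np.float64(-24.6), np.float64(29.2)] head [(-27, 38), (-28, 37), (-29, 37), (-28, 37)]
```

Run:
```python
from h import *
p0=np.array([.15,-.607,.223]);R0=Rt(13.854,0);print(R0.round(3))
g=np.array([.5266,-.3537,.057]);R=Rt(-20,35);t=g+.019*R[:,2];print(t)
for dz in(.18,.12):print(row(p0,R0,t+[0,0,dz],R))
```

```text
[[ 0.971  0.239  0.   ]
 [ 0.239 -0.971  0.   ]
 [ 0.     0.    -1.   ]]
[ 0.53684073 -0.35742732  0.04143611]
[ 1.741 -0.599  0.006 -0.115  0.377  0.364]
[ 1.741 -0.599  0.246 -0.115  0.377  0.364]
```

send_rows([
  [0.9,-0.3,0,-0.06,0.19,0.18],
  [0.9,-0.3,0,-0.06,0.19,0.18],
  [0.9,-0.3,0,-0.06,0.19,0.18],
  [0.9,-0.3,0,-0.06,0.19,0.18],
  [0.9,-0.3,0,-0.06,0.19,0.18],
  [0.9,-0.3,0,-0.06,0.19,0.18],
  [0.9,-0.3,0,-0.06,0.19,0.18],
  [0.9,-0.3,0,-0.06,0.19,0.18],
], grip=1)

```text
time_s: 0.9
position: [0.3496, -0.4809, 0.2224]
tcp_rot: [[0.953, -0.052, 0.3], [-0.034, -0.997, -0.064], [0.303, 0.05, -0.952]]
force: [0.1, 0.8, 0.5]
opening: 1.001
grasp_force: 0.0
```

```bash
cat >> h.py <<'E'
def load():
    d=json.load(open('cmd.json'));return np.array(d['p']),np.array(d['R'])
def did(r):
    p,R=apply(*load(),r);json.dump(dict(p=p.tolist(),R=R.tolist()),open('cmd.json','w'));return p,R
def chk():
    p,R=load();s=readout.read_state()
    print('t',round(s['time_s'],2),'meas',s['position'].round(4),'err mm',((s['position']-p)*1e3).round(1),'rot deg',Ro.from_matrix(R.T@s['tcp_rot']).as_rotvec(degrees=True).round(1),'F',s['force'].round(1),'open',round(s['opening'],3),'gf',round(s['grasp_force'],1),'q',s['joint_positions'].round(0))
E
python3 - <<'E'
from h import *
json.dump(dict(p=[.15,-.607,.223],R=Rt(13.854,0).tolist()),open('cmd.json','w'))
did([0.9,-0.3,0,-0.06,0.19,0.18]);chk()
R=Rt(-20,35);t=np.array([.5368,-.3574,.0414])
for dz in(.17,.10,.04,0):print(row(*load(),t+[0,0,dz],R))
E
```

```text
t 0.9 meas [ 0.3496 -0.4809  0.2224] err mm [-0.9 -0.6 -0.6] rot deg [-0. -0.  0.] F [0.1 0.8 0.5] open 1.001 gf 0.0 q [-73.  24.  97.  20.  52.   8.]
[ 0.679 -0.531  0.237 -0.056  0.187  0.185]
[ 0.594 -0.545  0.504 -0.056  0.187  0.185]
[ 0.522 -0.557  0.732 -0.056  0.187  0.185]
[ 0.473 -0.565  0.884 -0.056  0.187  0.185]
```

send_rows([
  [0.68,-0.53,0.235,-0.056,0.187,0.185],
  [0.68,-0.53,0.235,-0.056,0.187,0.185],
  [0.68,-0.53,0.235,-0.056,0.187,0.185],
  [0.68,-0.53,0.235,-0.056,0.187,0.185],
  [0.68,-0.53,0.235,-0.056,0.187,0.185],
  [0.68,-0.53,0.235,-0.056,0.187,0.185],
  [0.595,-0.545,0.505,-0.056,0.187,0.185],
  [0.595,-0.545,0.505,-0.056,0.187,0.185],
  [0.595,-0.545,0.505,-0.056,0.187,0.185],
])

```text
time_s: 1.8
position: [0.5339, -0.3574, 0.1363]
tcp_rot: [[0.771, -0.346, 0.535], [-0.287, -0.938, -0.193], [0.568, -0.005, -0.823]]
force: [-0.9, 0.6, 0.0]
opening: 1.002
grasp_force: 0.0
```

Run:
```python
from h import *
did([0.595,-0.545,0.505,-0.056,0.187,0.185]);chk()
p,d=viewer.capture('side');cv2.imwrite('pics/s1.png',cv2.resize(p[130:270,170:370],None,fx=3,fy=3)[...,::-1])
R=Rt(-20,35);t=np.array([.5368,-.3574,.0414])
for dz in(.05,.02,0):print(row(*load(),t+[0,0,dz],R))
```

```text
t 1.8 meas [ 0.5339 -0.3574  0.1363] err mm [-3.1 -0.  -4.8] rot deg [ 0.1 -0.4  0.3] F [-0.9  0.6  0. ] open 1.002 gf 0.0 q [-52.  33. 110.  70.  19.  -6.]
[-0.115  0.001  0.162 -0.    -0.    -0.   ]
[-0.184  0.001  0.261 -0.    -0.    -0.   ]
[-0.23   0.001  0.326 -0.    -0.    -0.   ]
```

View pics/s1.png

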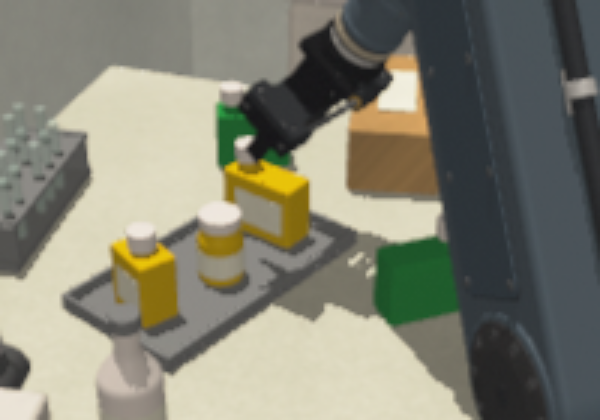

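The crop shows the open fingers above the long pack, near crop (255,150), with the pack at (265,205) and the jar and short pack clear. Next I descend.

send_rows([
  [-0.06,0,0.08,0,0,0],
  [-0.115,0,0.162,0,0,0],
  [-0.15,0,0.21,0,0,0],
  [-0.184,0,0.26,0,0,0],
  [-0.21,0,0.295,0,0,0],
  [-0.23,0,0.325,0,0,0],
  [-0.23,0,0.325,0,0,0],
  [-0.23,0,0.325,0,0,0],
])

```text
time_s: 2.65
position: [0.5368, -0.3587, 0.0428]
tcp_rot: [[0.768, -0.343, 0.541], [-0.28, -0.939, -0.198], [0.577, 0.001, -0.817]]
force: [0.1, 0.4, 0.3]
opening: 1.001
grasp_force: 0.0
```

Run:
```python
from h import *
did([-0.23,0,0.325,0,0,0]);chk()
```

```text
t 2.65 meas [ 0.5368 -0.3587  0.0428] err mm [ 0.2 -1.5  1.3] rot deg [-0.1  0.2  0. ] F [0.1 0.4 0.3] open 1.001 gf 0.0 q [-52.  44. 112. 111.  19. -49.]
```

send_rows([
  [0,0,0,0,0,0],
  [0,0,0,0,0,0],
  [0,0,0,0,0,0],
  [0,0,0,0,0,0],
  [0,0,0,0,0,0],
  [0,0,0,0,0,0],
  [0,0,0,0,0,0],
  [0,0,0,0,0,0],
], grip=0)

```text
time_s: 3.45
position: [0.5363, -0.3569, 0.0411]
tcp_rot: [[0.769, -0.342, 0.54], [-0.281, -0.94, -0.196], [0.574, -0.001, -0.819]]
force: [-0.6, 0.2, 0.2]
opening: 0.525
grasp_force: 29.9
```

Run:
```python
from h import *
chk()
T,d=viewer.capture('top');P=cloud('top',d);m=np.zeros((384,512),np.uint8);m[160:205,305:345]=1
m&=((P[...,2]>.075)&(P[...,2]<.095)).astype(np.uint8);X=P[m>0];print(len(X),rect(X))
X=P[160:200,305:345].reshape(-1,3);X=X[(X[:,2]>.112)&(X[:,2]<.123)];print('cap',len(X),X.mean(0))
R=Rt(-20,35)
for dz in(.03,.12,.22):print(row(*load(),load()[0]+[0,0,dz],R))
```

```text
t 3.45 meas [ 0.5363 -0.3569  0.0411] err mm [-0.3  0.3 -0.5] rot deg [ 0. -0.  0.] F [-0.6  0.2  0.2] open 0.525 gf 29.9 q [-52.  44. 112. 111.  19. -49.]
273 (array([ 555. , -366.4]), array([51.1, 92.7]), 70.1)
cap 77 [ 0.57145215 -0.37179526  0.11820512]
[ 0.069 -0.    -0.098 -0.    -0.    -0.   ]
[ 0.276 -0.    -0.393 -0.    -0.    -0.   ]
[ 0.505 -0.    -0.721 -0.    -0.    -0.   ]
```

send_rows([
  [0.035,0,-0.05,0,0,0],
  [0.07,0,-0.1,0,0,0],
  [0.12,0,-0.17,0,0,0],
  [0.18,0,-0.26,0,0,0],
  [0.24,0,-0.34,0,0,0],
  [0.3,0,-0.43,0,0,0],
  [0.36,0,-0.515,0,0,0],
  [0.42,0,-0.6,0,0,0],
  [0.48,0,-0.685,0,0,0],
  [0.505,0,-0.72,0,0,0],
  [0.505,0,-0.72,0,0,0],
])

```text
time_s: 4.6
position: [0.5364, -0.3569, 0.2624]
tcp_rot: [[0.769, -0.341, 0.541], [-0.279, -0.94, -0.197], [0.575, 0.001, -0.818]]
force: [0.4, -0.5, -3.5]
opening: 0.53
grasp_force: 29.9
```

Run:
```python
from h import *
did([0.505,0,-0.72,0,0,0]);chk()
s=readout.read_state();p,R=s['position'],s['tcp_rot']
exp_c=p-.019*R[:,2]
# expected pack frame: yaw -20
for n in('top','side'):
    im,d=viewer.capture(n);cv2.imwrite(f'pics/{n}2.png',im[...,::-1]);C=cloud(n,d)
    D=C-exp_c;c,s_=np.cos(np.radians(-20)),np.sin(np.radians(-20))
    x=c*D[...,0]+s_*D[...,1];y=-s_*D[...,0]+c*D[...,1];z=D[...,2]+.052
    hs=cv2.cvtColor(im,cv2.COLOR_RGB2HSV)
    m=(abs(z-.113)<.005)&(abs(y)<.03)&(x>.02)&(x<.09)&(hs[...,1]<60)&(hs[...,2]>130)
    print(n,'cap',m.sum(),1e3*x[m].mean(),1e3*y[m].mean(),1e3*z[m].mean(),rect(np.stack([x[m],y[m]],1)))
    m=(hs[...,1]>140)&(abs(x-.028)<.08)&(abs(y)<.04)&(z>-.02)&(z<.1)&(hs[...,0]<35)
    print('yellow',m.sum(),'x',np.percentile(1e3*x[m],[1,99]),'y',np.percentile(1e3*y[m],[1,99]),'z',np.percentile(1e3*z[m],[1,99]))
# pose targets in front of press
a=10;R=Rt(a,35);c,s_=np.cos(np.radians(a)),np.sin(np.radians(a));O=np.array([.5854,.2267])
def W(x,y,z):return np.array([O[0]+c*x-s_*y,O[1]+s_*x+c*y,z])
t=W(-.063-.11,0,.072+.2)+.019*R[:,2];print(t,row(*load(),t,R))
```

```text
t 4.6 meas [ 0.5364 -0.3569  0.2624] err mm [-0.2  0.3  1. ] rot deg [-0.   0.1 -0.1] F [ 0.4 -0.5 -3.5] open 0.53 gf 29.9 q [-52.  20. 104.  37.  30.  30.]
top cap 93 55.60842545549158 0.07985187531209537 113.35497126210977 (array([56.5,  0. ]), array([27.3, 30.5]), 56.0)
yellow 271 x [-12.68232672  69.18218837] y [-21.17747111  21.7701905 ] z [72.92016278 86.56994807]
side cap 30 53.61330687765089 5.763406536017205 112.35419417405927 (array([54.8,  2.5]), array([30. , 23.4]), 80.7)
yellow 274 x [-25.57878647  70.27838717] y [-16.65021019  27.03776595] z [ 2.39795896 79.9022579 ]
[0.42576065 0.19855127 0.25643611] [-0.976 -1.937 -0.659  0.191 -0.    -0.273]
```

send_rows([
  [-0.04,-0.08,-0.025,0.008,0,-0.011],
  [-0.12,-0.235,-0.08,0.023,0,-0.033],
  [-0.2,-0.39,-0.135,0.038,0,-0.055],
  [-0.28,-0.55,-0.19,0.054,0,-0.078],
  [-0.36,-0.71,-0.245,0.07,0,-0.1],
  [-0.44,-0.87,-0.3,0.085,0,-0.122],
  [-0.49,-0.97,-0.33,0.095,0,-0.137],
  [-0.49,-0.97,-0.33,0.095,0,-0.137],
])

```text
time_s: 5.5
position: [0.4769, -0.0733, 0.2555]
tcp_rot: [[0.82, -0.082, 0.566], [-0.069, -0.997, -0.043], [0.568, -0.004, -0.823]]
force: [-0.1, 0.7, -2.4]
opening: 0.53
grasp_force: 29.9
```

```bash
cat >> h.py <<'E'
YAW=10.;O=np.array([.5856,.2257])
def W(x,y,z):
    c,s=np.cos(np.radians(YAW)),np.sin(np.radians(YAW));return np.array([O[0]+c*x-s*y,O[1]+s*x+c*y,z])
def pk(x,z,y=0,tilt=35):  # tcp for pack at press x (centre), underside z
    R=Rt(YAW,tilt);return W(x-.028,y,z+.052)+.019*R[:,2],R
E
python3 - <<'E'
from h import *
did([-0.49,-0.97,-0.33,0.095,0,-0.137]);chk()
print(row(*load(),*pk(-.145,.20)))
E
```

```text
t 5.5 meas [ 0.4769 -0.0733  0.2555] err mm [-4.   5.5 -3.2] rot deg [ 0.4 -0.4 -0.1] F [-0.1  0.7 -2.4] open 0.53 gf 29.9 q [-32.   8. 125.  45.  22.  24.]
[-0.309 -1.082 -0.109  0.096 -0.    -0.136]
```

send_rows([
  [-0.03,-0.1,-0.01,0.009,0,-0.013],
  [-0.075,-0.26,-0.026,0.023,0,-0.033],
  [-0.12,-0.42,-0.042,0.037,0,-0.053],
  [-0.165,-0.58,-0.058,0.051,0,-0.073],
  [-0.21,-0.74,-0.074,0.066,0,-0.093],
  [-0.257,-0.9,-0.09,0.08,0,-0.113],
  [-0.285,-1.0,-0.1,0.089,0,-0.126],
  [-0.285,-1.0,-0.1,0.089,0,-0.126],
])

```text
time_s: 6.3
position: [0.4293, 0.1777, 0.2362]
tcp_rot: [[0.811, 0.155, 0.564], [0.127, -0.988, 0.089], [0.571, -0.0, -0.821]]
force: [0.3, -0.0, -3.0]
opening: 0.526
grasp_force: 29.9
```

Run:
```python
from h import *
did([-0.285,-1.0,-0.1,0.089,0,-0.126]);chk()
for x,z in((-.145,.2),(-.145,.15),(-.145,.1),(-.145,.05),(-.145,.026)):print(x,z,row(*load(),*pk(x,z)))
```

```text
t 6.3 meas [0.4293 0.1777 0.2362] err mm [-1.1  1.2 -1.8] rot deg [ 0.1 -0.2 -0. ] F [ 0.3 -0.  -3. ] open 0.526 gf 29.9 q [  8.  10. 128.   2.   7.  88.]
-0.145 0.2 [-0.007 -0.086  0.003  0.007 -0.    -0.01 ]
-0.145 0.15 [-0.122 -0.086  0.166  0.007 -0.    -0.01 ]
-0.145 0.1 [-0.237 -0.086  0.33   0.007 -0.    -0.01 ]
-0.145 0.05 [-0.352 -0.086  0.494  0.007 -0.    -0.01 ]
-0.145 0.026 [-0.407 -0.086  0.573  0.007 -0.    -0.01 ]
```

send_rows([
  [-0.007,-0.086,0.003,0.007,0,-0.01],
  [-0.06,-0.086,0.08,0.007,0,-0.01],
  [-0.122,-0.086,0.166,0.007,0,-0.01],
  [-0.18,-0.086,0.248,0.007,0,-0.01],
  [-0.237,-0.086,0.33,0.007,0,-0.01],
  [-0.295,-0.086,0.412,0.007,0,-0.01],
  [-0.352,-0.086,0.494,0.007,0,-0.01],
  [-0.352,-0.086,0.494,0.007,0,-0.01],
  [-0.352,-0.086,0.494,0.007,0,-0.01],
])

```text
time_s: 7.2
position: [0.4543, 0.2037, 0.1626]
tcp_rot: [[0.844, 0.175, 0.507], [0.145, -0.984, 0.099], [0.516, -0.009, -0.856]]
force: [-0.4, -0.6, -2.8]
opening: 0.526
grasp_force: 29.9
```

Run:
```python
from h import *
did([-0.352,-0.086,0.494,0.007,0,-0.01]);chk()
for x,z in((-.145,.026),(-.145,.025),(-.085,.025),(-.035,.024)):print(x,z,row(*load(),*pk(x,z)))
s=readout.read_state()
for n in('top','side'):
    im,d=viewer.capture(n);cv2.imwrite(f'pics/{n}3.png',cv2.resize(im[220:384,60:280],None,fx=3,fy=3)[...,::-1]if n=='side' else im[...,::-1]);C=cloud(n,d)
    D=C[...,:2]-O;c,q=np.cos(np.radians(YAW)),np.sin(np.radians(YAW));x=c*D[...,0]+q*D[...,1];y=-q*D[...,0]+c*D[...,1];z=C[...,2]
    m=(abs(z-.163)<.006)&(abs(y)<.04)&(x>-.16)&(x<-.07)
    if m.sum()>8:print(n,'cap',m.sum(),rect(np.stack([x[m],y[m]],1)))
```

```text
t 7.2 meas [0.4543 0.2037 0.1626] err mm [28.4  6.1 76.2] rot deg [ 0.5 -3.9  0.2] F [-0.4 -0.6 -2.8] open 0.526 gf 29.9 q [ 11.  22. 127. -72.   0. 163.]
-0.145 0.026 [-0.055  0.     0.079  0.    -0.    -0.   ]
-0.145 0.025 [-0.057  0.     0.082  0.    -0.    -0.   ]
-0.085 0.025 [ 0.139  0.     0.22   0.    -0.    -0.   ]
-0.035 0.024 [ 0.301 -0.     0.338  0.    -0.    -0.   ]
top cap 15 (array([-96.9, -24.1]), array([53.3,  6.7]), 10.2)
side cap 108 (array([-108.8,   26.2]), array([ 8.6, 75.8]), 82.5)
```

View pics/side3.png

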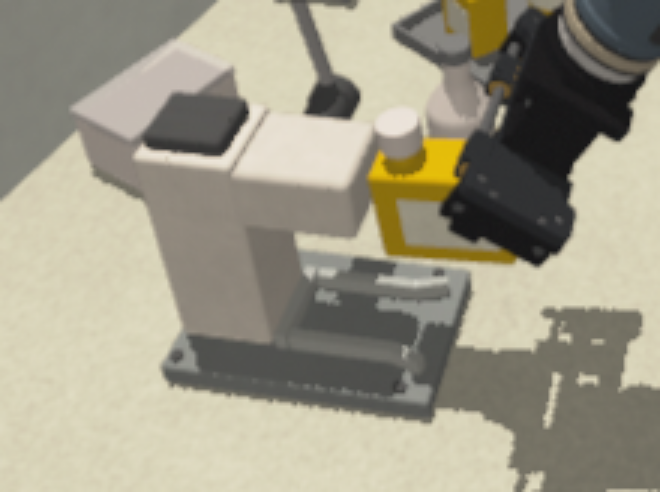

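The pack is gripped well in front of the head (crop (430,200)), but the wrist stopped at the J5=0 singularity, on the wrong J4 side. I'll rise with less tilt, then come around with a yaw detour.

```bash
cat >> h.py <<'E'
def sync():
    s=readout.read_state();json.dump(dict(p=s['position'].tolist(),R=s['tcp_rot'].tolist()),open('cmd.json','w'))
def pky(x,z,yaw,tilt,y=0): # grasp point at press x-28, tool yaw/tilt free
    R=Rt(yaw,tilt);return W(x-.028,y,z+.052)+.019*R[:,2],R
E
python3 - <<'E'
from h import *
sync();chk()
print(row(*load(),*pky(-.145,.14,10,20)));print(row(*load(),*pky(-.145,.2,10,20)))
E
```

```text
t 7.3 meas [0.454  0.2038 0.1631] err mm [0. 0. 0.] rot deg [0. 0. 0.] F [-0.1 -0.1 -3.9] open 0.527 gf 29.9 q [ 11.  22. 127. -72.   0. 163.]
[-0.09   0.004 -0.106 -0.006 -0.124 -0.001]
[ 0.034  0.002 -0.312 -0.006 -0.124 -0.001]
```

send_rows([
  [0.01,0,-0.06,-0.001,-0.024,0],
  [0.014,0,-0.13,-0.003,-0.05,0],
  [0.02,0,-0.2,-0.004,-0.08,0],
  [0.034,0,-0.27,-0.006,-0.11,0],
  [0.034,0,-0.312,-0.006,-0.124,0],
  [0.034,0,-0.312,-0.006,-0.124,0],
  [0.034,0,-0.312,-0.006,-0.124,0],
  [0.034,0,-0.312,-0.006,-0.124,0],
])

```text
time_s: 8.1
position: [0.4211, 0.1972, 0.2348]
tcp_rot: [[0.925, 0.173, 0.338], [0.163, -0.985, 0.059], [0.343, 0.001, -0.939]]
force: [-0.1, 0.5, -2.6]
opening: 0.528
grasp_force: 29.9
```

Run:
```python
from h import *
did([0.034,0,-0.312,-0.006,-0.124,0]);chk()
for a in((-.145,.2,45,25),(-.145,.2,45,35),(-.145,.1,45,35),(-.145,.06,45,35)):print(a,row(*load(),*pky(*a)))
```

```text
t 8.1 meas [0.4211 0.1972 0.2348] err mm [-0.5 -0.2  0.6] rot deg [-0.1  0.1 -0.1] F [-0.1  0.5 -2.6] open 0.528 gf 29.9 q [ 12.  11. 117.  -1.  32.  93.]
(-0.145, 0.2, 45, 25) [ 0.001 -0.016 -0.002  0.149  0.054 -0.36 ]
(-0.145, 0.2, 45, 35) [ 0.012 -0.023 -0.005  0.18   0.162 -0.347]
(-0.145, 0.1, 45, 35) [-0.125 -0.022  0.371  0.18   0.162 -0.347]
(-0.145, 0.06, 45, 35) [-0.179 -0.022  0.521  0.18   0.162 -0.347]
```

send_rows([
  [0,-0.004,0,0.037,0.014,-0.09],
  [0,-0.008,0,0.075,0.027,-0.18],
  [0,-0.012,0,0.112,0.04,-0.27],
  [0,-0.016,0,0.149,0.054,-0.36],
  [0.006,-0.02,-0.003,0.165,0.11,-0.355],
  [0.012,-0.022,-0.005,0.18,0.162,-0.347],
  [-0.05,-0.022,0.17,0.18,0.162,-0.347],
  [-0.125,-0.022,0.371,0.18,0.162,-0.347],
  [-0.179,-0.022,0.521,0.18,0.162,-0.347],
  [-0.179,-0.022,0.521,0.18,0.162,-0.347],
  [-0.179,-0.022,0.521,0.18,0.162,-0.347],
])

```text
time_s: 9.2
position: [0.4224, 0.2175, 0.1526]
tcp_rot: [[0.579, 0.714, 0.394], [0.573, -0.7, 0.427], [0.58, -0.022, -0.814]]
force: [0.8, 0.8, -3.6]
opening: 0.529
grasp_force: 29.9
```

Run:
```python
from h import *
did([-0.179,-0.022,0.521,0.18,0.162,-0.347]);chk()
for a in((-.145,.06,30,35),(-.145,.06,20,35),(-.145,.06,10,35)):print(a,row(*load(),*pky(*a)))
```

```text
t 9.2 meas [0.4224 0.2175 0.1526] err mm [-0.5 14.2 56. ] rot deg [1.4 0.4 0.3] F [ 0.8  0.8 -3.6] open 0.529 gf 29.9 q [ -5.  25. 132.  92.  27. -46.]
(-0.145, 0.06, 30, 35) [-0.001  0.011 -0.    -0.095 -0.     0.137]
(-0.145, 0.06, 20, 35) [-0.003  0.018 -0.002 -0.159 -0.     0.228]
(-0.145, 0.06, 10, 35) [-0.007  0.025 -0.004 -0.223 -0.     0.319]
```

Run:
```python
from h import *
sync();chk()
for a in((-.145,.06,40,35),(-.145,.06,20,35),(-.145,.06,10,35)):print(a,row(*load(),*pky(*a)))
```

```text
t 9.2 meas [0.4224 0.2175 0.1526] err mm [0. 0. 0.] rot deg [0. 0. 0.] F [ 0.8  0.8 -3.6] open 0.529 gf 29.9 q [ -5.  25. 132.  92.  27. -46.]
(-0.145, 0.06, 40, 35) [-0.162  0.05   0.159 -0.047 -0.005  0.042]
(-0.145, 0.06, 20, 35) [-0.165  0.064  0.157 -0.175 -0.002  0.224]
(-0.145, 0.06, 10, 35) [-0.168  0.071  0.154 -0.239 -0.001  0.315]
```

send_rows([
  [-0.08,0.025,0.08,-0.023,-0.003,0.021],
  [-0.162,0.05,0.159,-0.047,-0.005,0.042],
  [-0.162,0.05,0.159,-0.047,-0.005,0.042],
  [-0.162,0.05,0.159,-0.047,-0.005,0.042],
])

```text
time_s: 9.6
position: [0.4221, 0.2032, 0.095]
tcp_rot: [[0.632, 0.643, 0.432], [0.526, -0.766, 0.37], [0.569, -0.006, -0.822]]
force: [-0.8, 0.7, -3.3]
opening: 0.527
grasp_force: 29.9
```

Run:
```python
from h import *
did([-0.162,0.05,0.159,-0.047,-0.005,0.042]);chk();sync()
for a in((-.145,.06,30,35),(-.145,.06,20,35),(-.145,.06,10,35)):print(a,row(*load(),*pky(*a)))
```

```text
t 9.6 meas [0.4221 0.2032 0.095 ] err mm [-1.4  0.7 -1.4] rot deg [ 0.3 -0.3  0.2] F [-0.8  0.7 -3.3] open 0.527 gf 29.9 q [ -4.  36. 137. 127.  30. -79.]
(-0.145, 0.06, 30, 35) [ 0.005  0.013 -0.003 -0.067  0.004  0.089]
(-0.145, 0.06, 20, 35) [ 0.004  0.02  -0.005 -0.13   0.004  0.18 ]
(-0.145, 0.06, 10, 35) [ 0.001  0.027 -0.006 -0.194  0.005  0.271]
```

send_rows([
  [0.005,0.013,-0.003,-0.067,0.004,0.089],
  [0.004,0.02,-0.005,-0.13,0.004,0.18],
  [0.001,0.027,-0.006,-0.194,0.005,0.271],
  [0.001,0.027,-0.006,-0.194,0.005,0.271],
  [0.001,0.027,-0.006,-0.194,0.005,0.271],
  [0.001,0.027,-0.006,-0.194,0.005,0.271],
  [0.001,0.027,-0.006,-0.194,0.005,0.271],
])

```text
time_s: 10.3
position: [0.4287, 0.1991, 0.1002]
tcp_rot: [[0.799, 0.178, 0.575], [0.144, -0.984, 0.104], [0.584, -0.0, -0.812]]
force: [0.1, -0.3, -2.3]
opening: 0.527
grasp_force: 29.9
```

Run:
```python
from h import *
did([0.001,0.027,-0.006,-0.194,0.005,0.271]);chk();sync()
for x,z in((-.145,.04),(-.145,.025),(-.11,.025),(-.085,.025),(-.035,.024)):print(x,z,row(*load(),*pk(x,z)))
for n in('top','side'):
    im,d=viewer.capture(n);C=cloud(n,d)
    D=C[...,:2]-O;c,q=np.cos(np.radians(YAW)),np.sin(np.radians(YAW));x=c*D[...,0]+q*D[...,1];y=-q*D[...,0]+c*D[...,1];z=C[...,2]
    hs=cv2.cvtColor(im,cv2.COLOR_RGB2HSV)
    m=(abs(z-.173)<.006)&(abs(y)<.04)&(x>-.16)&(x<-.07)&(hs[...,1]<60)&(hs[...,2]>130)
    if m.sum()>8:print(n,'cap',m.sum(),rect(np.stack([x[m],y[m]],1)))
    m=(hs[...,1]>140)&(x<-.05)&(x>-.23)&(abs(y)<.06)&(z>.04)&(hs[...,0]<35)
    if m.sum()>8:print('yellow',m.sum(),'x',np.percentile(1e3*x[m],[1,99]),'y',np.percentile(1e3*y[m],[1,99]),'z',np.percentile(1e3*z[m],[1,99]))
```

```text
t 10.3 meas [0.4287 0.1991 0.1002] err mm [2.7 1.5 3.8] rot deg [ 0.2  0.7 -0.2] F [ 0.1 -0.3 -2.3] open 0.527 gf 29.9 q [ 12.  36. 137. 182.  28. -90.]
-0.145 0.04 [-0.065  0.004  0.07  -0.002 -0.008  0.002]
-0.145 0.025 [-0.1    0.004  0.119 -0.002 -0.008  0.002]
-0.11 0.025 [ 0.014  0.005  0.201 -0.002 -0.008  0.002]
-0.085 0.025 [ 0.095  0.005  0.259 -0.002 -0.008  0.002]
-0.035 0.024 [ 0.255  0.006  0.379 -0.002 -0.008  0.002]
top cap 59 (array([-113.3,   -0.9]), array([28.8, 27.4]), 67.5)
yellow 291 x [-194.91165777  -94.64993865] y [-25.74837126  25.04172133] z [119.44213981 197.37703729]
side cap 127 (array([-115.9,    2.1]), array([28.4, 31.5]), 15.0)
yellow 781 x [-195.13373315  -97.25499072] y [-26.1070195   53.71317029] z [ 67.65348203 193.07605218]
```

Run:
```python
from h import *
chk()
for x,z in((-.145,.04),(-.145,.025),(-.12,.025),(-.1,.025)):print(x,z,row(*load(),*pk(x,z,.0025)))
```

```text
t 10.4 meas [0.429  0.1983 0.1001] err mm [ 0.3 -0.8 -0.1] rot deg [-0.1  0.   0.1] F [-0.8  0.6 -2. ] open 0.529 gf 29.9 q [ 12.  36. 137. 182.  28. -91.]
-0.145 0.04 [-0.065 -0.006  0.07  -0.002 -0.008  0.002]
-0.145 0.025 [-0.1   -0.006  0.119 -0.002 -0.008  0.002]
-0.12 0.025 [-0.019 -0.005  0.177 -0.002 -0.008  0.002]
-0.1 0.025 [ 0.046 -0.005  0.224 -0.002 -0.008  0.002]
```

send_rows([
  [-0.03,-0.006,0.035,-0.002,-0.008,0.002],
  [-0.065,-0.006,0.07,-0.002,-0.008,0.002],
  [-0.1,-0.006,0.119,-0.002,-0.008,0.002],
  [-0.1,-0.006,0.119,-0.002,-0.008,0.002],
  [-0.1,-0.006,0.119,-0.002,-0.008,0.002],
])

```text
time_s: 10.9
position: [0.4259, 0.1989, 0.061]
tcp_rot: [[0.807, 0.171, 0.565], [0.14, -0.985, 0.097], [0.573, 0.001, -0.82]]
force: [-0.6, 0.4, -2.7]
opening: 0.529
grasp_force: 29.9
```

Run:
```python
from h import *
did([-0.1,-0.006,0.119,-0.002,-0.008,0.002]);chk();sync()
for x,z in((-.145,.025),(-.11,.024),(-.085,.024),(-.06,.024),(-.04,.024)):print(x,z,row(*load(),*pk(x,z,.0025)))
for n in('top','side'):
    im,d=viewer.capture(n);C=cloud(n,d)
    if n=='side':cv2.imwrite('pics/side4.png',cv2.resize(im[220:384,60:280],None,fx=3,fy=3)[...,::-1])
    D=C[...,:2]-O;c,q=np.cos(np.radians(YAW)),np.sin(np.radians(YAW));x=c*D[...,0]+q*D[...,1];y=-q*D[...,0]+c*D[...,1];z=C[...,2]
    hs=cv2.cvtColor(im,cv2.COLOR_RGB2HSV)
    m=(abs(z-.138)<.006)&(abs(y)<.04)&(x>-.16)&(x<-.07)&(hs[...,1]<60)&(hs[...,2]>130)
    if m.sum()>8:print(n,'cap',m.sum(),z[m].mean(),rect(np.stack([x[m],y[m]],1)))
```

```text
t 10.9 meas [0.4259 0.1989 0.061 ] err mm [ 0.3 -1.1 -0.5] rot deg [-0.1 -0.   0.1] F [-0.6  0.4 -2.7] open 0.529 gf 29.9 q [ 12.  43. 137. 183.  36. -90.]
-0.145 0.025 [ 0.001 -0.004 -0.002  0.002  0.    -0.001]
-0.11 0.024 [ 0.113 -0.005  0.082  0.002  0.    -0.001]
-0.085 0.024 [ 0.195 -0.005  0.139  0.002  0.    -0.001]
-0.06 0.024 [ 0.277 -0.006  0.196  0.002  0.    -0.001]
-0.04 0.024 [ 0.343 -0.006  0.242  0.002  0.    -0.001]
top cap 70 0.13765043165347296 (array([-1.173e+02, -1.000e-01]), array([29. , 27.7]), 48.2)
side cap 143 0.13873983367526238 (array([-117.2,    2.1]), array([30.2, 32. ]), 36.5)
```

View pics/side4.png

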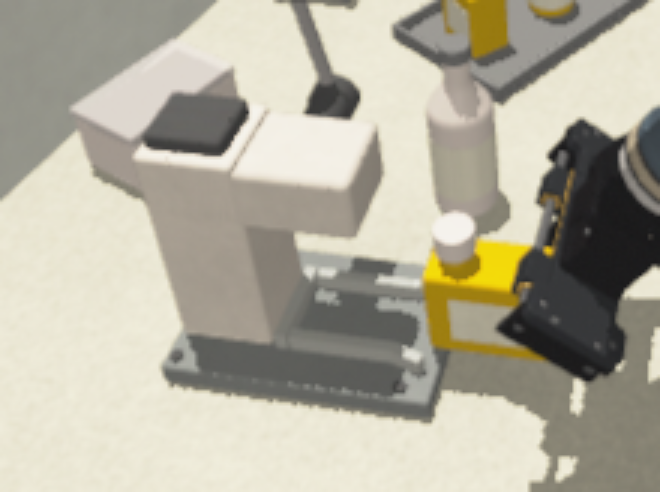

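The pack is in front of the rails (crop (480,295)), upright and level at the right height. Now I slide it in.

send_rows([
  [0.04,-0.008,0.028,0.002,0,-0.001],
  [0.08,-0.008,0.057,0.002,0,-0.001],
  [0.113,-0.009,0.082,0.002,0,-0.001],
  [0.155,-0.009,0.11,0.002,0,-0.001],
  [0.195,-0.009,0.139,0.002,0,-0.001],
  [0.195,-0.009,0.139,0.002,0,-0.001],
])

```text
time_s: 11.6
position: [0.4871, 0.2122, 0.0625]
tcp_rot: [[0.803, 0.174, 0.57], [0.142, -0.985, 0.101], [0.579, -0.001, -0.815]]
force: [1.1, -0.2, -3.1]
opening: 0.53
grasp_force: 29.9
```

Run:
```python
from h import *
did([0.195,-0.009,0.139,0.002,0,-0.001]);chk()
for x,z in((-.06,.023),(-.042,.023),(-.037,.021),(-.033,.021)):print(x,z,row(*load(),*pk(x,z,.0035)))
```

```text
t 11.6 meas [0.4871 0.2122 0.0625] err mm [2.6 0.9 2.1] rot deg [ 0.   0.4 -0. ] F [ 1.1 -0.2 -3.1] open 0.53 gf 29.9 q [ 12.  41. 129. 183.  25. -91.]
-0.06 0.023 [ 0.08 -0.    0.06 -0.    0.   -0.  ]
-0.042 0.023 [ 0.139 -0.     0.102 -0.     0.    -0.   ]
-0.037 0.021 [ 0.15 -0.    0.12 -0.    0.   -0.  ]
-0.033 0.021 [ 0.164 -0.     0.129 -0.     0.    -0.   ]
```

send_rows([
  [0.04,0,0.03,0,0,0],
  [0.08,0,0.06,0,0,0],
  [0.11,0,0.081,0,0,0],
  [0.135,0,0.1,0,0,0],
  [0.135,0,0.1,0,0,0],
  [0.135,0,0.1,0,0,0],
])

```text
time_s: 12.2
position: [0.525, 0.219, 0.0594]
tcp_rot: [[0.807, 0.174, 0.564], [0.143, -0.985, 0.1], [0.573, -0.0, -0.82]]
force: [-0.2, 0.1, -2.8]
opening: 0.526
grasp_force: 29.9
```

Run:
```python
from h import *
did([0.135,0,0.1,0,0,0]);chk()
for x,z in((-.037,.023),(-.037,.019),(-.033,.019)):print(x,z,row(*load(),*pk(x,z,.0035)))
for n in('top','side'):
    im,d=viewer.capture(n);C=cloud(n,d)
    D=C[...,:2]-O;c,q=np.cos(np.radians(YAW)),np.sin(np.radians(YAW));x=c*D[...,0]+q*D[...,1];y=-q*D[...,0]+c*D[...,1];z=C[...,2]
    hs=cv2.cvtColor(im,cv2.COLOR_RGB2HSV)
    m=(hs[...,1]>140)&(x<.05)&(x>-.12)&(abs(y)<.06)&(z>.04)&(z<.13)&(hs[...,0]<35)
    if m.sum()>8:print(n,'yellow',m.sum(),'x',np.percentile(1e3*x[m],[1,99]),'y',np.percentile(1e3*y[m],[1,99]),'z',np.percentile(1e3*z[m],[1,99]))
```

```text
t 12.2 meas [0.525  0.219  0.0594] err mm [-0.8  0.4  0.2] rot deg [ 0. -0. -0.] F [-0.2  0.1 -2.8] open 0.526 gf 29.9 q [ 12.  41. 123. 183.  19. -92.]
-0.037 0.023 [ 0.02  -0.     0.013 -0.     0.    -0.   ]
-0.037 0.019 [ 0.011 -0.     0.026 -0.     0.    -0.   ]
-0.033 0.019 [ 0.024 -0.     0.035 -0.     0.    -0.   ]
top yellow 107 x [-85.89604634 -49.32520256] y [-18.05034205  29.00599242] z [ 82.0545868  111.15718028]
side yellow 486 x [-62.20519239   1.33957924] y [-12.98130099  29.05912561] z [ 42.93690667 106.8588991 ]
```

send_rows([
  [0.01,0,0.008,0,0,0],
  [0.02,0,0.014,0,0,0],
  [0.014,0,0.022,0,0,0],
  [0.014,0,0.022,0,0,0],
  [0.02,0,0.027,0,0,0],
  [0.02,0,0.027,0,0,0],
])

```text
time_s: 12.9
position: [0.5339, 0.2206, 0.057]
tcp_rot: [[0.806, 0.174, 0.565], [0.143, -0.985, 0.1], [0.574, -0.0, -0.819]]
force: [-0.5, 0.8, -3.1]
opening: 0.523
grasp_force: 29.9
```

Run:
```python
from h import *
did([0.02,0,0.027,0,0,0]);chk()
for x,z in((-.033,.019),(-.033,.018),(-.029,.019)):print(x,z,row(*load(),*pk(x,z,.0035)))
```

```text
t 12.9 meas [0.5339 0.2206 0.057 ] err mm [0.3 0.6 0.4] rot deg [ 0.   0.1 -0. ] F [-0.5  0.8 -3.1] open 0.523 gf 29.9 q [ 12.  41. 122. 183.  18. -92.]
-0.033 0.019 [ 0.004 -0.     0.008 -0.     0.    -0.   ]
-0.033 0.018 [ 0.002 -0.     0.012 -0.     0.    -0.   ]
-0.029 0.019 [ 0.017 -0.     0.018 -0.     0.    -0.   ]
```

send_rows([
  [0.0,0,0.008,0,0,0],
  [0.002,0,0.012,0,0,0],
  [0.01,0,0.017,0,0,0],
  [0.017,0,0.022,0,0,0],
  [0.017,0,0.022,0,0,0],
])

```text
time_s: 13.4
position: [0.5343, 0.221, 0.0558]
tcp_rot: [[0.81, 0.175, 0.56], [0.144, -0.985, 0.1], [0.569, -0.0, -0.822]]
force: [-19.3, -4.9, 20.6]
opening: 0.526
grasp_force: 30.0
```

Run:
```python
from h import *
did([0.017,0,0.022,0,0,0]);chk()
```

```text
t 13.4 meas [0.5343 0.221  0.0558] err mm [-5.9 -0.2  1.3] rot deg [ 0.  -0.3 -0.1] F [-19.3  -4.9  20.6] open 0.526 gf 30.0 q [ 12.  41. 122. 184.  18. -92.]
```

send_rows([
  [-0.008,0,-0.009,0,0,0],
  [-0.008,0,-0.009,0,0,0],
])

```text
time_s: 13.6
position: [0.5344, 0.2209, 0.0559]
tcp_rot: [[0.808, 0.175, 0.562], [0.143, -0.985, 0.1], [0.571, -0.0, -0.821]]
force: [-10.2, -2.5, 10.5]
opening: 0.527
grasp_force: 30.0
```

send_rows([
  [0,0,0,0,0,0],
  [0,0,0,0,0,0],
  [0,0,0,0,0,0],
  [0,0,0,0,0,0],
  [0,0,0,0,0,0],
], grip=0.85)

```text
time_s: 14.1
position: [0.5377, 0.2212, 0.0556]
tcp_rot: [[0.806, 0.174, 0.566], [0.142, -0.985, 0.1], [0.574, -0.0, -0.819]]
force: [-0.5, 0.2, 0.2]
opening: 0.83
grasp_force: 0.0
```

Run:
```python
from h import *
did([-0.008,0,-0.009,0,0,0]);chk()
s=readout.read_state();p,R=load()
def up(d,dz):return row(p,R,p-R[:,2]*d+[0,0,dz],R)
print(up(.1,0),up(.16,0))
im,d=viewer.capture('side');cv2.imwrite('pics/side5.png',cv2.resize(im[220:384,60:280],None,fx=3,fy=3)[...,::-1])
```

```text
t 14.1 meas [0.5377 0.2212 0.0556] err mm [0.4 0.5 0.4] rot deg [ 0.   0.1 -0. ] F [-0.5  0.2  0.2] open 0.83 gf 0.0 q [ 12.  42. 121. 183.  18. -92.]
[-0.   0.  -0.4  0.   0.   0. ] [-0.   -0.   -0.64  0.    0.    0.  ]
```

Run:
```python
from h import *
p,R=load()
a=p-R[:,2]*.085; c=np.array([np.cos(np.radians(10)),np.sin(np.radians(10)),0])
b=a-c*.04
print(row(p,R,a,R),row(p,R,b,R))
print(row(p,R,b,Rt(45,35)),row(p,R,b+[0,0,.1],Rt(45,30)))
```

```text
[-0.   -0.   -0.34  0.    0.    0.  ] [-0.131  0.    -0.432  0.     0.     0.   ]
[-0.131  0.    -0.432  0.223  0.    -0.319] [ 0.098 -0.    -0.76   0.209 -0.053 -0.328]
```

View pics/side5.png

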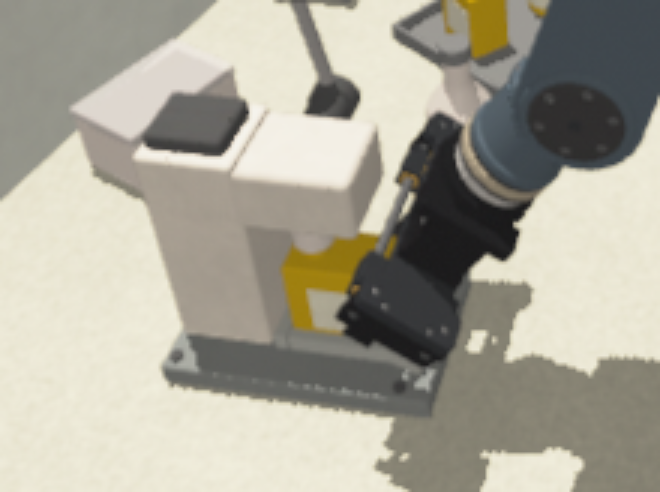

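The pack stands in the nest under the head (crop (320,285)), its cap (312,245) beneath the head and the gripper open around its front. Now I retract along the tool axis and unwind the wrist.

send_rows([
  [0,0,-0.06,0,0,0],
  [0,0,-0.15,0,0,0],
  [0,0,-0.25,0,0,0],
  [0,0,-0.34,0,0,0],
  [-0.065,0,-0.386,0.07,0,-0.1],
  [-0.131,0,-0.432,0.14,0,-0.2],
  [-0.131,0,-0.432,0.223,0,-0.319],
  [-0.131,0,-0.432,0.223,0,-0.319],
  [-0.131,0,-0.432,0.223,0,-0.319],
  [-0.131,0,-0.432,0.223,0,-0.319],
])

```text
time_s: 15.15
position: [0.4515, 0.2067, 0.126]
tcp_rot: [[0.618, 0.649, 0.443], [0.532, -0.761, 0.372], [0.579, 0.006, -0.816]]
force: [1.2, 0.6, -0.8]
opening: 0.852
grasp_force: 0.0
```

Run:
```python
from h import *
did([-0.131,0,-0.432,0.223,0,-0.319]);chk();sync();p,R=load()
print(row(p,R,p+[-.02,-.02,.1],Rt(45,25)),row(p,R,p+[-.03,-.04,.2],Rt(40,10)),row(p,R,p+[-.03,-.05,.24],Rt(10,0)))
im,d=viewer.capture('top');C=cloud('top',d)
D=C[...,:2]-O;c,q=np.cos(np.radians(YAW)),np.sin(np.radians(YAW));x=c*D[...,0]+q*D[...,1];y=-q*D[...,0]+c*D[...,1];z=C[...,2]
m=(abs(z-.1)<.006)&(abs(y)<.04)&(x>-.12)&(x<.0)
if m.sum()>8:print('packtop',m.sum(),z[m].mean(),rect(np.stack([x[m],y[m]],1)))
```

```text
t 15.15 meas [0.4515 0.2067 0.126 ] err mm [1.5 1.5 1. ] rot deg [-2.9  0.4  3.5] F [ 1.2  0.6 -0.8] open 0.852 gf 0.0 q [ -3.  30. 132. 110.  25. -60.]
[ 0.139  0.011 -0.391  0.029 -0.115 -0.042] [ 0.304  0.048 -0.765  0.001 -0.282  0.006] [ 0.375  0.08  -0.91  -0.101 -0.384  0.329]
packtop 157 0.09962636430096697 (array([-64.1,   1.2]), array([38.3, 46.2]), 1.2)
```

send_rows([
  [0.07,0.005,-0.195,0.015,-0.057,-0.02],
  [0.139,0.011,-0.391,0.029,-0.115,-0.042],
  [0.22,0.03,-0.578,0.015,-0.2,-0.018],
  [0.304,0.048,-0.765,0.001,-0.282,0.006],
  [0.304,0.048,-0.765,0.001,-0.282,0.006],
  [0.304,0.048,-0.765,0.001,-0.282,0.006],
  [0.304,0.048,-0.765,0.001,-0.282,0.006],
  [0.304,0.048,-0.765,0.001,-0.282,0.006],
  [0.304,0.048,-0.765,0.001,-0.282,0.006],
])

```text
time_s: 16.1
position: [0.421, 0.1765, 0.3111]
tcp_rot: [[0.76, 0.637, 0.129], [0.628, -0.771, 0.107], [0.168, -0.001, -0.986]]
force: [1.2, 1.8, -1.6]
opening: 0.85
grasp_force: 0.0
```

```bash
cat >> h.py <<'E'
def lev(lean,off=20,r=.145,y=-.080,dr=0):  # lean deg back(+) ; grasp point on lever
    l=np.radians(lean);g=W((r+dr)*np.sin(l),y,.18+(r+dr)*np.cos(l))
    R=Rt(YAW,-lean-off);return g+.019*R[:,2],R
E
python3 - <<'E'
from h import *
did([0.304,0.048,-0.765,0.001,-0.282,0.006]);chk();sync();p,R=load()
t,Rl=lev(10);print(t)
print(row(p,R,t+[-.1,0,.1],Rl));print(row(p,R,t-Rl[:,2]*.1,Rl))
im,d=viewer.capture('top');C=cloud('top',d)
D=C[...,:2]-O;c,q=np.cos(np.radians(YAW)),np.sin(np.radians(YAW));x=c*D[...,0]+q*D[...,1];y=-q*D[...,0]+c*D[...,1];z=C[...,2]
hs=cv2.cvtColor(im,cv2.COLOR_RGB2HSV)
m=(z>.25)&(z<.375)&(y<-.05)&(y>-.12)&(x>-.02)&(x<.08)
print('grip',m.sum(),rect(np.stack([x[m],y[m]],1)),np.percentile(z[m],[2,50,98]))
E
```

```text
t 16.1 meas [0.421  0.1765 0.3111] err mm [ -0.5   9.7 -14.9] rot deg [ 0.  -0.3  0.4] F [ 1.2  1.8 -1.6] open 0.85 gf 0.0 q [  5.   7. 104.   6.  61.  53.]
[0.61493264 0.14963801 0.30634264]
[ 0.282  0.322 -0.339  0.059 -0.43   0.33 ]
[ 0.748  0.676 -0.205  0.059 -0.43   0.33 ]
grip 197 (array([ 23.5, -79.5]), array([39.3, 24.2]), 5.8) [0.25660346 0.34199634 0.36127232]
```

send_rows([
  [0.06,0.065,-0.07,0.012,-0.086,0.066],
  [0.12,0.13,-0.14,0.024,-0.172,0.132],
  [0.18,0.195,-0.21,0.036,-0.258,0.198],
  [0.24,0.26,-0.28,0.048,-0.344,0.264],
  [0.282,0.322,-0.339,0.059,-0.43,0.33],
  [0.4,0.41,-0.305,0.059,-0.43,0.33],
  [0.51,0.5,-0.27,0.059,-0.43,0.33],
  [0.63,0.59,-0.24,0.059,-0.43,0.33],
  [0.748,0.676,-0.205,0.059,-0.43,0.33],
  [0.748,0.676,-0.205,0.059,-0.43,0.33],
  [0.748,0.676,-0.205,0.059,-0.43,0.33],
  [0.748,0.676,-0.205,0.059,-0.43,0.33],
])

```text
time_s: 17.35
position: [0.6651, 0.1596, 0.3948]
tcp_rot: [[0.855, 0.178, -0.487], [0.157, -0.984, -0.085], [-0.494, -0.004, -0.869]]
force: [0.4, -0.1, 1.4]
opening: 0.854
grasp_force: 0.0
```

Run:
```python
from h import *
did([0.748,0.676,-0.205,0.059,-0.43,0.33]);chk();sync();p,R=load()
t,Rl=lev(10)
print(row(p,R,t-Rl[:,2]*.03,Rl));print(row(p,R,t,Rl))
im,d=viewer.capture('side');cv2.imwrite('pics/side6.png',cv2.resize(im[120:320,60:280],None,fx=3,fy=3)[...,::-1])
```

```text
t 17.35 meas [0.6651 0.1596 0.3948] err mm [0.9 1.4 2. ] rot deg [ 0.   0.4 -0.3] F [ 0.4 -0.1  1.4] open 0.854 gf 0.0 q [  5.  46.  32.  -3. 132.  83.]
[-0.002  0.005  0.289 -0.001 -0.004  0.004]
[-0.003  0.005  0.409 -0.001 -0.004  0.004]
```

View pics/side6.png

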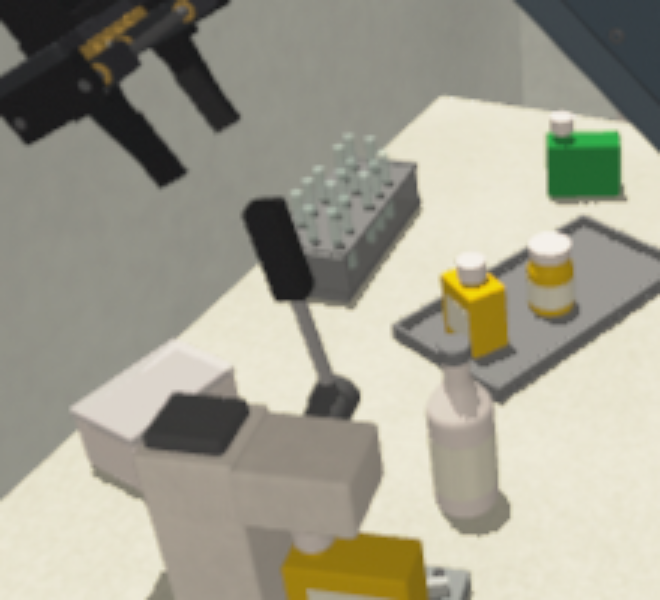

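The open fingers at crop (185,130) straddle the line down to the lever's black grip (280,245), with nothing between. Next I advance and close.

send_rows([
  [0,0,0.1,0,0,0],
  [0,0,0.2,-0.001,-0.004,0.004],
  [-0.002,0,0.3,-0.001,-0.004,0.004],
  [-0.003,0,0.36,-0.001,-0.004,0.004],
  [-0.003,0,0.409,-0.001,-0.004,0.004],
  [-0.003,0,0.409,-0.001,-0.004,0.004],
  [-0.003,0,0.409,-0.001,-0.004,0.004],
])

```text
time_s: 18.1
position: [0.6154, 0.1503, 0.3076]
tcp_rot: [[0.855, 0.172, -0.489], [0.148, -0.985, -0.088], [-0.497, 0.002, -0.868]]
force: [0.2, 0.0, -0.2]
opening: 0.851
grasp_force: 0.0
```

send_rows([
  [0,0,0,0,0,0],
  [0,0,0,0,0,0],
  [0,0,0,0,0,0],
  [0,0,0,0,0,0],
  [0,0,0,0,0,0],
  [0,0,0,0,0,0],
  [0,0,0,0,0,0],
  [0,0,0,0,0,0],
], grip=0)

```text
time_s: 18.9
position: [0.6153, 0.1529, 0.3054]
tcp_rot: [[0.853, 0.174, -0.492], [0.152, -0.985, -0.084], [-0.499, -0.003, -0.867]]
force: [-0.8, 8.9, -0.4]
opening: 0.276
grasp_force: 30.0
```

Run:
```python
from h import *
did([-0.003,0,0.409,-0.001,-0.004,0.004]);chk();sync();p,R=load()
t,Rl=lev(10);o=Rl.T@(p-t);print('offset in tool mm',o*1e3)
for l in(4,-2,-8,-14,-20,-26,-32):
    t,Rl=lev(l);print(l,row(p,R,t+Rl@o,Rl))
```

```text
t 18.9 meas [0.6153 0.1529 0.3054] err mm [ 0.7  2.1 -0.8] rot deg [ 0.2  0.  -0.1] F [-0.8  8.9 -0.4] open 0.276 gf 30.0 q [  5.  42.  52.  -3. 116.  84.]
offset in tool mm [ 1.29728815 -3.15738395  0.29434877]
4 [-0.048 -0.     0.023 -0.002  0.066  0.001]
-2 [-0.093  0.     0.05  -0.002  0.133  0.001]
-8 [-0.135  0.     0.082 -0.002  0.199  0.001]
-14 [-0.174  0.     0.119 -0.002  0.266  0.   ]
-20 [-0.208  0.     0.159 -0.002  0.333  0.   ]
-26 [-0.238  0.     0.203 -0.002  0.399  0.   ]
-32 [-0.264  0.     0.249 -0.002  0.466  0.   ]
```

send_rows([
  [-0.024,-0.008,0.012,-0.001,0.033,0],
  [-0.048,-0.008,0.023,-0.002,0.066,0],
  [-0.071,-0.008,0.036,-0.002,0.1,0],
  [-0.093,-0.008,0.05,-0.002,0.133,0],
  [-0.114,-0.008,0.066,-0.002,0.166,0],
  [-0.135,-0.008,0.082,-0.002,0.199,0],
  [-0.155,-0.008,0.1,-0.002,0.233,0],
  [-0.174,-0.008,0.119,-0.002,0.266,0],
  [-0.191,-0.008,0.139,-0.002,0.3,0],
  [-0.208,-0.008,0.159,-0.002,0.333,0],
  [-0.208,-0.008,0.159,-0.002,0.333,0],
])

```text
time_s: 20.0
position: [0.5517, 0.1415, 0.2982]
tcp_rot: [[0.985, 0.172, 0.006], [0.172, -0.985, -0.003], [0.005, 0.004, -1.0]]
force: [3.0, 1.4, 0.2]
opening: 0.271
grasp_force: 30.0
```

Run:
```python
from h import *
p,R=load();t,Rl=lev(10);o=Rl.T@(p-t)
did([-0.208,-0.008,0.159,-0.002,0.333,0]);chk();p,R=load()
for l in(-26,-32,-38,-44,-50,-52):
    t,Rl=lev(l);print(l,row(p,R,t+Rl@o,Rl))
```

```text
t 20.0 meas [0.5517 0.1415 0.2982] err mm [ 0.6 -2.1  1.2] rot deg [-0.2  0.3  0.1] F [3.  1.4 0.2] open 0.271 gf 30.0 q [ 3. 21. 85. -0. 73. 83.]
-26 [-0.048  0.008  0.023  0.     0.066  0.   ]
-32 [-0.093  0.008  0.05   0.     0.133  0.   ]
-38 [-0.135  0.008  0.082  0.     0.2    0.   ]
-44 [-0.174  0.008  0.119  0.     0.266  0.   ]
-50 [-0.208  0.008  0.159  0.     0.333  0.   ]
-52 [-0.219  0.008  0.173  0.     0.355  0.   ]
```

send_rows([
  [-0.024,0,0.012,0,0.033,0],
  [-0.048,0,0.023,0,0.066,0],
  [-0.071,0,0.036,0,0.1,0],
  [-0.093,0,0.05,0,0.133,0],
  [-0.114,0,0.066,0,0.166,0],
  [-0.135,0,0.082,0,0.199,0],
  [-0.155,0,0.1,0,0.233,0],
  [-0.174,0,0.119,0,0.266,0],
  [-0.191,0,0.139,0,0.3,0],
  [-0.208,0,0.159,0,0.333,0],
  [-0.208,0,0.159,0,0.333,0],
])

```text
time_s: 21.1
position: [0.4998, 0.1322, 0.2593]
tcp_rot: [[0.851, 0.173, 0.496], [0.152, -0.985, 0.083], [0.503, 0.005, -0.864]]
force: [-15.7, -1.6, 22.8]
opening: 0.271
grasp_force: 30.0
```

Run:
```python
from h import *
did([-0.208,0,0.159,0,0.333,0]);chk();p,R=load()
m=readout.read_state();t,Rl=lev(-50)
g=m['position']-m['tcp_rot'][:,2]*.019
D=g[:2]-O;c,q=np.cos(np.radians(YAW)),np.sin(np.radians(YAW));x=c*D[0]+q*D[1];print('grasp press x,y,z',x,-q*D[0]+c*D[1],g[2],'lean',np.degrees(np.arctan2(x,g[2]-.18)),np.hypot(x,g[2]-.18))
o=np.array([.0013,-.003,.0003])
for l in(-50,-52,-54):
    t,Rl=lev(l);print(l,row(p,R,t+Rl@o,Rl))
```

```text
t 21.1 meas [0.4998 0.1322 0.2593] err mm [-0.2 -2.3  2.2] rot deg [-0.3  0.2 -0.1] F [-15.7  -1.6  22.8] open 0.271 gf 30.0 q [ -1.  10. 117.  13.  23.  69.]
grasp press x,y,z -0.11031945486528122 -0.07704505562133945 0.2757548571767648 lean -49.042738996864536 0.1460800287332784
-50 [-0.     0.009 -0.    -0.    -0.     0.   ]
-52 [-0.017  0.009  0.007 -0.     0.022  0.   ]
-54 [-0.032  0.009  0.014 -0.     0.044  0.   ]
```

send_rows([
  [-0.01,0,0,0,0.011,0],
  [-0.02,0,0.0,0,0.022,0],
  [-0.028,0,0.003,0,0.033,0],
  [-0.035,0,0.006,0,0.044,0],
  [-0.035,0,0.006,0,0.044,0],
  [-0.035,0,0.006,0,0.044,0],
])

```text
time_s: 21.7
position: [0.4997, 0.1321, 0.2581]
tcp_rot: [[0.808, 0.174, 0.563], [0.146, -0.985, 0.094], [0.571, 0.006, -0.821]]
force: [-3.1, 10.1, 24.4]
opening: 0.272
grasp_force: 30.0
```

```bash
cat >> h.py <<'E'
def levchk():
    m=readout.read_state();g=m['position']-m['tcp_rot'][:,2]*.019;D=g[:2]-O;c,q=np.cos(np.radians(YAW)),np.sin(np.radians(YAW));x=c*D[0]+q*D[1];l=np.arctan2(x,g[2]-.18)
    f=m['force'];fx=c*f[0]+q*f[1];print('lean',np.degrees(l),'r',np.hypot(x,g[2]-.18),'tang',fx*np.cos(l)-f[2]*np.sin(l),'rad',fx*np.sin(l)+f[2]*np.cos(l))
E
python3 - <<'E'
from h import *
did([-0.035,0,0.006,0,0.044,0]);chk();levchk()
im,d=viewer.capture('side');cv2.imwrite('pics/side7.png',cv2.resize(im[180:360,60:280],None,fx=3,fy=3)[...,::-1])
E
```

```text
t 21.7 meas [0.4997 0.1321 0.2581] err mm [ 6.5 -1.3  6.6] rot deg [-0.3  0.8 -0.2] F [-3.1 10.1 24.4] open 0.272 gf 30.0 q [ -1.  10. 121.  23.  16.  58.]
lean -50.010183095594414 r 0.14580193967332722 tang 17.90419576034542 rad 16.67767232302885
```

View pics/side7.png

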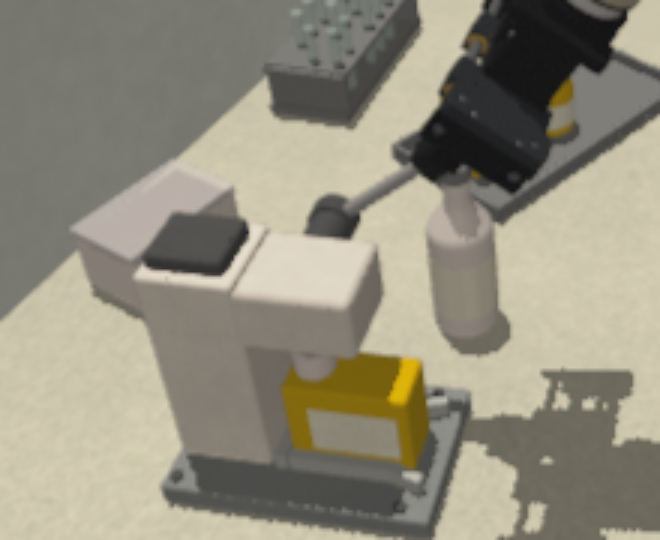

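The lever leans about 50° towards the robot, gripped at crop (420,170). It is blocked at its stop (18 N tangential, no further motion), and the cap at (315,365) is under the ram. Now I guide the lever back.

Run:
```python
from h import *
p,R=load();o=np.array([.0013,-.003,.0003])
for l in(-48,-36,-24,-12,0,8):
    t,Rl=lev(l);print(l,row(p,R,t+Rl@o,Rl))
```

```text
-48 [ 0.052  0.009 -0.009 -0.    -0.066  0.   ]
-36 [ 0.156  0.009 -0.028 -0.    -0.2    0.   ]
-24 [ 0.262  0.009 -0.025  0.    -0.333  0.   ]
-12 [ 0.365  0.009 -0.001  0.    -0.466  0.   ]
0 [ 0.46   0.009  0.045  0.    -0.6    0.   ]
8 [ 0.517  0.009  0.086  0.    -0.689  0.   ]
```

send_rows([
  [0.026,0,-0.006,0,-0.033,0],
  [0.052,0,-0.009,0,-0.066,0],
  [0.104,0,-0.018,0,-0.133,0],
  [0.156,0,-0.028,0,-0.2,0],
  [0.209,0,-0.027,0,-0.267,0],
  [0.262,0,-0.025,0,-0.333,0],
  [0.314,0,-0.014,0,-0.4,0],
  [0.365,0,-0.001,0,-0.466,0],
  [0.413,0,0.021,0,-0.533,0],
  [0.46,0,0.045,0,-0.6,0],
  [0.517,0,0.086,0,-0.689,0],
  [0.517,0,0.086,0,-0.689,0],
])

```text
time_s: 22.95
position: [0.6147, 0.1528, 0.2991]
tcp_rot: [[0.864, 0.173, -0.472], [0.151, -0.985, -0.085], [-0.48, 0.002, -0.877]]
force: [-0.1, 1.9, -11.1]
opening: 0.275
grasp_force: 30.0
```

send_rows([
  [0,0,0,0,0,0],
  [0,0,0,0,0,0],
  [0,0,0,0,0,0],
  [0,0,0,0,0,0],
  [0,0,0,0,0,0],
], grip=0.85)

```text
time_s: 23.45
position: [0.6106, 0.151, 0.3078]
tcp_rot: [[0.871, 0.172, -0.461], [0.149, -0.985, -0.086], [-0.468, 0.006, -0.883]]
force: [-0.4, 0.1, 0.3]
opening: 0.645
grasp_force: 0.0
```

Run:
```python
from h import *
did([0.517,0,0.086,0,-0.689,0]);chk();p,R=load()
print(row(p,R,p-R[:,2]*.1,R))
a=p-R[:,2]*.1
print(row(p,R,[.44,.17,.4],Rt(30,0)))
```

```text
t 23.45 meas [0.6106 0.151  0.3078] err mm [ 0.  -3.2  1.9] rot deg [-0.3  0.1  0.3] F [-0.4  0.1  0.3] open 0.645 gf 0.0 q [  5.  41.  54.  -3. 113.  85.]
[ 0.   0.  -0.4  0.   0.   0. ]
[-0.76  -0.181 -0.022 -0.054  0.308 -0.217]
```

send_rows([
  [0,0,-0.05,0,0,0],
  [0,0,-0.15,0,0,0],
  [0,0,-0.28,0,0,0],
  [0,0,-0.4,0,0,0],
  [-0.15,-0.04,-0.35,0,0,0],
  [-0.3,-0.08,-0.28,-0.012,0.06,-0.04],
  [-0.45,-0.12,-0.2,-0.025,0.13,-0.09],
  [-0.6,-0.15,-0.11,-0.037,0.2,-0.14],
  [-0.7,-0.17,-0.06,-0.047,0.26,-0.18],
  [-0.76,-0.181,-0.022,-0.054,0.308,-0.217],
  [-0.76,-0.181,-0.022,-0.054,0.308,-0.217],
  [-0.76,-0.181,-0.022,-0.054,0.308,-0.217],
])

```text
time_s: 24.65
position: [0.4399, 0.1677, 0.4014]
tcp_rot: [[0.867, 0.497, 0.003], [0.498, -0.867, -0.006], [-0.0, 0.006, -1.0]]
force: [0.8, -0.5, 0.1]
opening: 0.849
grasp_force: 0.0
```

Run:
```python
from h import *
did([-0.76,-0.181,-0.022,-0.054,0.308,-0.217]);chk();sync();p,R=load()
for a in(([.43,.18,.3],Rt(45,15)),([.44,.19,.22],Rt(45,25)),([.45,.205,.13],Rt(45,35)),([.45,.205,.12],Rt(45,35))):print(row(p,R,*a))
im,d=viewer.capture('top');cv2.imwrite('pics/t8.png',im[...,::-1]);C=cloud('top',d)
D=C[...,:2]-O;c,q=np.cos(np.radians(YAW)),np.sin(np.radians(YAW));x=c*D[...,0]+q*D[...,1];y=-q*D[...,0]+c*D[...,1];z=C[...,2]
m=(z>.25)&(z<.375)&(y<-.05)&(y>-.12)&(x>-.02)&(x<.08)
print('grip',m.sum(),rect(np.stack([x[m],y[m]],1)),np.percentile(z[m],[2,50,98]))
im,d=viewer.capture('side');C=cloud('side',d)
D=C[...,:2]-O;x=c*D[...,0]+q*D[...,1];y=-q*D[...,0]+c*D[...,1];z=C[...,2]
hs=cv2.cvtColor(im,cv2.COLOR_RGB2HSV)
m=(x>-.04)&(x<.03)&(abs(y)<.03)&(z>.102)&(z<.149)
print('cap+ram z hist',np.histogram(z[m],bins=np.arange(.1,.152,.004))[0])
m=(hs[...,1]>140)&(hs[...,0]<35)&(x>-.12)&(x<.05)&(abs(y)<.06)&(z>.03)&(z<.115);print('x',np.percentile(1e3*x[m],[1,99]),'z',np.percentile(1e3*z[m],[1,99]))
```

```text
t 24.65 meas [0.4399 0.1677 0.4014] err mm [-0.2 -2.3  1.4] rot deg [-0.4  0.   0.1] F [ 0.8 -0.5  0.1] open 0.849 gf 0.0 q [ 7.  8. 88. -0. 85. 68.]
[-0.01  -0.065  0.405  0.026  0.166 -0.167]
[ 0.045 -0.082  0.725  0.041  0.277 -0.165]
[ 0.109 -0.116  1.085  0.055  0.387 -0.162]
[ 0.109 -0.117  1.125  0.055  0.387 -0.162]
grip 199 (array([ 22.6, -79.7]), array([37.8, 23.9]), 3.0) [0.25856519 0.34149727 0.36184002]
cap+ram z hist [36 21 29 29 22 26 25  8  3  2  2  0]
x [-85.70342857  10.66619994] z [ 32.61847907 103.37194917]
```

send_rows([
  [-0.005,-0.03,0.2,0.013,0.083,-0.083],
  [-0.01,-0.065,0.405,0.026,0.166,-0.167],
  [0.017,-0.073,0.56,0.033,0.22,-0.166],
  [0.045,-0.082,0.725,0.041,0.277,-0.165],
  [0.075,-0.1,0.9,0.048,0.33,-0.163],
  [0.095,-0.109,1.0,0.055,0.387,-0.162],
  [0.095,-0.109,1.0,0.055,0.387,-0.162],
  [0.095,-0.109,1.0,0.055,0.387,-0.162],
  [0.095,-0.109,1.0,0.055,0.387,-0.162],
  [0.095,-0.109,1.0,0.055,0.387,-0.162],
])

```text
time_s: 25.75
position: [0.4487, 0.2008, 0.1469]
tcp_rot: [[0.584, 0.706, 0.401], [0.579, -0.709, 0.404], [0.569, -0.004, -0.822]]
force: [0.4, 0.3, -0.2]
opening: 0.848
grasp_force: 0.0
```

Run:
```python
from h import *
did([0.095,-0.109,1.0,0.055,0.387,-0.162]);chk();sync();p,R=load()
R1=Rt(10,35);g=np.array([.5344,.2209,.0559])
b=g-R1[:,2]*.085; c=np.array([np.cos(np.radians(10)),np.sin(np.radians(10)),0])
print(row(p,R,[.45,.205,.12],Rt(45,35)));print(row(p,R,b-c*.04,Rt(25,35)));print(row(p,R,b-c*.04,R1));print(row(p,R,b,R1))
```

```text
t 25.75 meas [0.4487 0.2008 0.1469] err mm [ 0.9 -0.9 -4.3] rot deg [ 0.1 -0.3  0.2] F [ 0.4  0.3 -0.2] open 0.848 gf 0.0 q [ -6.  26. 130.  88.  26. -43.]
[-0.048 -0.008  0.098 -0.001  0.004 -0.003]
[-0.042 -0.018  0.075 -0.128  0.004  0.18 ]
[-0.042 -0.018  0.075 -0.223  0.004  0.317]
[ 0.066  0.074  0.15  -0.223  0.004  0.317]
```

send_rows([
  [-0.048,-0.008,0.098,-0.001,0.004,-0.003],
  [-0.048,-0.008,0.098,-0.001,0.004,-0.003],
  [-0.045,-0.013,0.086,-0.064,0.004,0.09],
  [-0.042,-0.018,0.075,-0.128,0.004,0.18],
  [-0.042,-0.018,0.075,-0.175,0.004,0.25],
  [-0.042,-0.018,0.075,-0.223,0.004,0.317],
  [-0.042,-0.018,0.075,-0.223,0.004,0.317],
  [-0.042,-0.018,0.075,-0.223,0.004,0.317],
  [-0.042,-0.018,0.075,-0.223,0.004,0.317],
])

```text
time_s: 26.65
position: [0.448, 0.2073, 0.1274]
tcp_rot: [[0.805, 0.174, 0.568], [0.141, -0.985, 0.101], [0.577, -0.001, -0.817]]
force: [0.1, -0.4, -0.1]
opening: 0.851
grasp_force: 0.0
```

Run:
```python
from h import *
did([-0.042,-0.018,0.075,-0.223,0.004,0.317]);chk();sync();p,R=load()
R1=Rt(10,35);g=np.array([.5344,.2209,.0560])
for d in(.085,.04,0):print(row(p,R,g-R1[:,2]*d,R1))
```

```text
t 26.65 meas [0.448  0.2073 0.1274] err mm [1.1 1.9 1.8] rot deg [0.  0.3 0. ] F [ 0.1 -0.4 -0.1] open 0.851 gf 0.0 q [ 13.  30. 132. 186.  17. -93.]
[ 0.122  0.007  0.095 -0.001 -0.002 -0.   ]
[ 0.122  0.007  0.275 -0.001 -0.002 -0.   ]
[ 0.121  0.007  0.435 -0.001 -0.002 -0.   ]
```

send_rows([
  [0.06,0.004,0.05,-0.001,-0.002,0],
  [0.122,0.007,0.095,-0.001,-0.002,0],
  [0.122,0.007,0.185,-0.001,-0.002,0],
  [0.122,0.007,0.275,-0.001,-0.002,0],
  [0.122,0.007,0.36,-0.001,-0.002,0],
  [0.121,0.007,0.435,-0.001,-0.002,0],
  [0.121,0.007,0.435,-0.001,-0.002,0],
  [0.121,0.007,0.435,-0.001,-0.002,0],
])

```text
time_s: 27.45
position: [0.5329, 0.2202, 0.0557]
tcp_rot: [[0.807, 0.175, 0.564], [0.144, -0.985, 0.099], [0.573, 0.001, -0.82]]
force: [-0.4, 0.1, -0.0]
opening: 0.848
grasp_force: 0.0
```

send_rows([
  [0,0,0,0,0,0],
  [0,0,0,0,0,0],
  [0,0,0,0,0,0],
  [0,0,0,0,0,0],
  [0,0,0,0,0,0],
  [0,0,0,0,0,0],
  [0,0,0,0,0,0],
], grip=0)

```text
time_s: 28.15
position: [0.5322, 0.2204, 0.0576]
tcp_rot: [[0.806, 0.175, 0.566], [0.144, -0.984, 0.1], [0.575, 0.001, -0.818]]
force: [-2.8, -0.1, 6.1]
opening: 0.53
grasp_force: 30.0
```

Run:
```python
from h import *
did([0.121,0.007,0.435,-0.001,-0.002,0]);chk();p,R=load();R1=Rt(10,35)
c=np.array([np.cos(np.radians(10)),np.sin(np.radians(10)),0])
for b,u in((0,.003),(.03,.005),(.06,.005),(.115,.006),(.115,.035)):print(row(p,R,p-c*b+[0,0,u],R))
```

```text
t 28.15 meas [0.5322 0.2204 0.0576] err mm [-2.2 -0.5  1.6] rot deg [ 0.1  0.  -0.1] F [-2.8 -0.1  6.1] open 0.53 gf 30.0 q [ 12.  41. 122. 184.  19. -92.]
[ 0.007  0.    -0.01   0.     0.     0.   ]
[-0.087  0.    -0.085  0.     0.     0.   ]
[-0.185  0.    -0.154  0.     0.     0.   ]
[-0.363  0.    -0.284  0.     0.     0.   ]
[-0.296  0.    -0.379  0.     0.     0.   ]
```

send_rows([
  [0.007,0,-0.01,0,0,0],
  [0.01,0,-0.015,0,0,0],
  [-0.04,0,-0.045,0,0,0],
  [-0.087,0,-0.085,0,0,0],
  [-0.136,0,-0.12,0,0,0],
  [-0.185,0,-0.154,0,0,0],
  [-0.245,0,-0.197,0,0,0],
  [-0.305,0,-0.24,0,0,0],
  [-0.363,0,-0.284,0,0,0],
  [-0.33,0,-0.33,0,0,0],
  [-0.296,0,-0.379,0,0,0],
  [-0.296,0,-0.379,0,0,0],
])

```text
time_s: 29.35
position: [0.4194, 0.2003, 0.0933]
tcp_rot: [[0.805, 0.175, 0.567], [0.144, -0.985, 0.1], [0.576, 0.001, -0.818]]
force: [0.1, -0.2, -2.4]
opening: 0.526
grasp_force: 30.0
```

Run:
```python
from h import *
did([-0.296,0,-0.379,0,0,0]);chk()
s=readout.read_state();p,R=s['position'],s['tcp_rot'];g=p-.019*R[:,2]
for n in('top','side'):
    im,d=viewer.capture(n);C=cloud(n,d);D=C-g;c,q=np.cos(np.radians(10)),np.sin(np.radians(10))
    x=c*D[...,0]+q*D[...,1];y=-q*D[...,0]+c*D[...,1];z=D[...,2]
    hs=cv2.cvtColor(im,cv2.COLOR_RGB2HSV)
    w=(abs(y)<.03)&(x>.02)&(x<.09)&(hs[...,1]<60)&(hs[...,2]>130)&(z>.04)&(z<.075)
    m=(hs[...,1]>140)&(abs(x-.028)<.08)&(abs(y)<.04)&(z>.018)&(z<.04)&(hs[...,0]<35)
    zc=np.median(z[w][z[w]>np.percentile(z[w],60)]);k=w&(abs(z-zc)<.004)
    print(n,'captop z',zc,'packtop z',np.median(z[m]),'cap',rect(np.stack([x[k],y[k]],1)))
sync();P,R=load()
for a in(([.425,.185,.12],Rt(40,35)),([.425,.185,.14],Rt(45,35))):print(row(P,R,*a))
```

```text
t 29.35 meas [0.4194 0.2003 0.0933] err mm [-1.8 -0.7  2.2] rot deg [ 0.1  0.1 -0.1] F [ 0.1 -0.2 -2.4] open 0.526 gf 30.0 q [ 13.  37. 138. 183.  30. -91.]
top captop z 0.054558353650367014 packtop z 0.026863978216695394 cap (array([56.7, -3.4]), array([25.4, 26. ]), 39.2)
side captop z 0.052952093534546746 packtop z 0.026990141558340563 cap (array([56.7,  0.7]), array([28.2, 29.8]), 15.0)
[ 0.073  0.064 -0.084  0.191 -0.    -0.272]
[ 0.119  0.064 -0.15   0.223 -0.    -0.317]
```

send_rows([
  [0.02,0.016,-0.02,0.05,0,-0.07],
  [0.04,0.032,-0.042,0.1,0,-0.14],
  [0.055,0.048,-0.06,0.15,0,-0.2],
  [0.073,0.064,-0.084,0.191,0,-0.272],
  [0.1,0.064,-0.12,0.223,0,-0.317],
  [0.119,0.064,-0.15,0.223,0,-0.317],
  [0.119,0.064,-0.15,0.223,0,-0.317],
  [0.119,0.064,-0.15,0.223,0,-0.317],
])

```text
time_s: 30.25
position: [0.426, 0.1839, 0.1401]
tcp_rot: [[0.579, 0.706, 0.407], [0.579, -0.708, 0.405], [0.574, 0.001, -0.819]]
force: [0.2, -0.9, -2.7]
opening: 0.527
grasp_force: 30.0
```

Run:
```python
from h import *
did([0.119,0.064,-0.15,0.223,0,-0.317]);chk();sync();P,R=load()
for a in(([.425,.16,.2],Rt(43,35)),([.43,.13,.27],Rt(41,35)),([.47,-.05,.27],Rt(22,35))):print(row(P,R,*a))
```

```text
t 30.25 meas [0.426  0.1839 0.1401] err mm [ 1.1 -1.1  0.1] rot deg [-0.1  0.  -0. ] F [ 0.2 -0.9 -2.7] open 0.527 gf 30.0 q [-10.  27. 134.  96.  28. -56.]
[ 0.08   0.065 -0.237 -0.012 -0.001  0.018]
[ 0.183  0.165 -0.506 -0.024 -0.001  0.036]
[-0.141  0.787 -0.733 -0.146 -0.001  0.209]
```

send_rows([
  [0.04,0.033,-0.12,-0.006,0,0.009],
  [0.08,0.065,-0.237,-0.012,0,0.018],
  [0.13,0.115,-0.37,-0.018,0,0.027],
  [0.183,0.165,-0.506,-0.024,0,0.036],
  [0.183,0.165,-0.506,-0.024,0,0.036],
  [0.183,0.165,-0.506,-0.024,0,0.036],
  [0.12,0.3,-0.55,-0.05,0,0.07],
  [0.05,0.44,-0.6,-0.08,0,0.11],
  [-0.02,0.57,-0.65,-0.105,0,0.15],
  [-0.09,0.69,-0.7,-0.13,0,0.185],
  [-0.141,0.787,-0.733,-0.146,0,0.209],
  [-0.141,0.787,-0.733,-0.146,0,0.209],
])

```text
time_s: 31.45
position: [0.4696, -0.0506, 0.2674]
tcp_rot: [[0.762, 0.372, 0.53], [0.302, -0.928, 0.217], [0.573, -0.005, -0.82]]
force: [-0.3, 0.1, -2.2]
opening: 0.523
grasp_force: 30.0
```

Run:
```python
from h import *
did([-0.141,0.787,-0.733,-0.146,0,0.209]);chk();sync();P,R=load()
for a in(([.505,-.21,.27],Rt(0,35)),([.535,-.357,.262],Rt(-20,35))):print(row(P,R,*a))
```

```text
t 31.45 meas [ 0.4696 -0.0506  0.2674] err mm [-0.4 -0.7 -2.6] rot deg [ 0.2 -0.1  0.3] F [-0.3  0.1 -2.2] open 0.523 gf 30.0 q [-41.   8. 122.  48.  43.  -6.]
[-0.079  0.644 -0.072 -0.142  0.001  0.197]
[-0.183  1.235 -0.109 -0.269  0.002  0.379]
```

send_rows([
  [-0.015,0.12,-0.014,-0.026,0,0.037],
  [-0.034,0.28,-0.03,-0.06,0,0.085],
  [-0.055,0.45,-0.05,-0.1,0,0.137],
  [-0.079,0.62,-0.072,-0.137,0,0.19],
  [-0.107,0.78,-0.08,-0.17,0,0.24],
  [-0.13,0.92,-0.09,-0.2,0,0.283],
  [-0.142,1.0,-0.095,-0.218,0,0.307],
  [-0.142,1.0,-0.095,-0.218,0,0.307],
])

```text
time_s: 32.25
position: [0.5234, -0.2958, 0.2653]
tcp_rot: [[0.804, -0.204, 0.559], [-0.169, -0.979, -0.115], [0.571, -0.002, -0.821]]
force: [0.8, 0.2, -2.9]
opening: 0.527
grasp_force: 30.0
```

Run:
```python
from h import *
did([-0.142,1.0,-0.095,-0.218,0,0.307]);chk();sync();P,R=load()
t=np.array([.5353,-.3569,.0411]);R1=Rt(-20,35)
for dz in(.2,.12,.05,.02,.006,.003):print(dz,row(P,R,t+[0,0,dz],R1))
```

```text
t 32.25 meas [ 0.5234 -0.2958  0.2653] err mm [ 0.6  2.8 -0. ] rot deg [ 0.2 -0.  -0.2] F [ 0.8  0.2 -2.9] open 0.527 gf 30.0 q [-51.  17. 109.  41.  33.  20.]
0.2 [ 0.024  0.23   0.134 -0.053  0.002  0.074]
0.12 [-0.158  0.231  0.397 -0.053  0.002  0.074]
0.05 [-0.318  0.231  0.627 -0.053  0.002  0.074]
0.02 [-0.387  0.231  0.725 -0.053  0.002  0.074]
0.006 [-0.419  0.231  0.771 -0.053  0.002  0.074]
0.003 [-0.426  0.231  0.781 -0.053  0.002  0.074]
```

send_rows([
  [0.012,0.115,0.067,-0.027,0.001,0.037],
  [0.024,0.23,0.134,-0.053,0.002,0.074],
  [0.024,0.231,0.134,-0.053,0.002,0.074],
  [-0.04,0.231,0.225,-0.053,0.002,0.074],
  [-0.1,0.231,0.31,-0.053,0.002,0.074],
  [-0.158,0.231,0.397,-0.053,0.002,0.074],
  [-0.21,0.231,0.475,-0.053,0.002,0.074],
  [-0.265,0.231,0.55,-0.053,0.002,0.074],
  [-0.318,0.231,0.627,-0.053,0.002,0.074],
  [-0.36,0.231,0.685,-0.053,0.002,0.074],
  [-0.387,0.231,0.725,-0.053,0.002,0.074],
  [-0.387,0.231,0.725,-0.053,0.002,0.074],
])

```text
time_s: 33.45
position: [0.5341, -0.3553, 0.0617]
tcp_rot: [[0.771, -0.341, 0.538], [-0.28, -0.94, -0.195], [0.572, 0.0, -0.82]]
force: [-0.5, 1.2, -2.5]
opening: 0.531
grasp_force: 30.0
```

Run:
```python
from h import *
did([-0.387,0.231,0.725,-0.053,0.002,0.074]);chk();chk();sync();P,R=load()
t=np.array([.5353,-.3569,.0411]);R1=Rt(-20,35)
for dz in(.02,.006,.003,.001):print(dz,row(P,R,t+[0,0,dz],R1))
im,d=viewer.capture('top');C=cloud('top',d)
X=C[150:205,300:350].reshape(-1,3);X=X[(X[:,2]>.118)&(X[:,2]<.135)];print('cap',len(X),rect(X),X[:,2].mean())
```

```text
t 33.45 meas [ 0.5341 -0.3553  0.0617] err mm [-1.2  1.5  0.6] rot deg [ 0.  -0.1 -0. ] F [-0.5  1.2 -2.5] open 0.531 gf 30.0 q [-52.  42. 112. 103.  18. -42.]
t 33.45 meas [ 0.5341 -0.3553  0.0617] err mm [-1.2  1.5  0.6] rot deg [ 0.  -0.1 -0. ] F [-0.5  1.2 -2.5] open 0.531 gf 30.0 q [-52.  42. 112. 103.  18. -42.]
0.02 [ 0.004  0.004  0.006 -0.     0.001  0.   ]
0.006 [-0.028  0.004  0.052 -0.     0.001  0.   ]
0.003 [-0.035  0.004  0.062 -0.     0.001  0.   ]
0.001 [-0.039  0.004  0.068 -0.     0.001  0.   ]
cap 87 (array([ 532.2, -374.4]), array([125.8,  28.8]), 4.1) 0.12841453135796202
```

Now I lower until contact, in small steps.

send_rows([
  [-0.015,0.004,0.028,0,0.001,0],
  [-0.028,0.004,0.052,0,0.001,0],
  [-0.035,0.004,0.062,0,0.001,0],
  [-0.039,0.004,0.068,0,0.001,0],
  [-0.039,0.004,0.068,0,0.001,0],
])

```text
time_s: 34.0
position: [0.5368, -0.3602, 0.0456]
tcp_rot: [[0.767, -0.342, 0.542], [-0.277, -0.94, -0.201], [0.578, 0.004, -0.816]]
force: [-0.5, 0.3, -2.7]
opening: 0.525
grasp_force: 30.0
```

Run:
```python
from h import *
did([-0.039,0.004,0.068,0,0.001,0]);chk()
```

```text
t 34.0 meas [ 0.5368 -0.3602  0.0456] err mm [ 1.5 -3.4  3.4] rot deg [-0.2  0.4 -0.1] F [-0.5  0.3 -2.7] open 0.525 gf 30.0 q [-52.  44. 112. 110.  19. -49.]
```

send_rows([
  [0,0,0,0,0,0],
  [0,0,0,0,0,0],
  [-0.003,0,0.003,0,0,0],
  [-0.003,0,0.003,0,0,0],
])

```text
time_s: 34.4
position: [0.5365, -0.3606, 0.0443]
tcp_rot: [[0.767, -0.343, 0.542], [-0.277, -0.939, -0.202], [0.578, 0.004, -0.816]]
force: [-0.2, 0.2, -2.5]
opening: 0.528
grasp_force: 30.0
```

Run:
```python
from h import *
did([-0.003,0,0.003,0,0,0]);chk()
```

```text
t 34.4 meas [ 0.5365 -0.3606  0.0443] err mm [ 1.4 -3.8  3.1] rot deg [-0.3  0.3 -0.1] F [-0.2  0.2 -2.5] open 0.528 gf 30.0 q [-52.  44. 112. 111.  19. -49.]
```

send_rows([
  [-0.002,0,0.003,0,0,0],
  [-0.004,0,0.006,0,0,0],
  [-0.005,0,0.007,0,0,0],
  [-0.005,0,0.007,0,0,0],
])

```text
time_s: 34.8
position: [0.5366, -0.3607, 0.0427]
tcp_rot: [[0.767, -0.343, 0.543], [-0.277, -0.939, -0.202], [0.579, 0.004, -0.815]]
force: [-2.4, 0.8, 4.3]
opening: 0.526
grasp_force: 30.0
```

Contact: the floor is carrying the pack. Release.

send_rows([
  [0,0,0,0,0,0],
  [0,0,0,0,0,0],
  [0,0,0,0,0,0],
  [0,0,0,0,0,0],
  [0,0,0,0,0,0],
  [0,0,0,0,0,0],
  [0,0,0,0,0,0],
], grip=1)

```text
time_s: 35.5
position: [0.5366, -0.3606, 0.0421]
tcp_rot: [[0.767, -0.343, 0.542], [-0.277, -0.939, -0.201], [0.578, 0.004, -0.816]]
force: [-0.1, 0.3, 0.5]
opening: 0.989
grasp_force: 0.0
```

send_rows([
  [0,0,-0.04,0,0,0],
  [0,0,-0.1,0,0,0],
  [0,0,-0.2,0,0,0],
  [0,0,-0.3,0,0,0],
  [0.08,0,-0.42,0,0,0],
  [0.16,0,-0.54,0,0,0],
  [0.24,0,-0.66,0,0,0],
  [0.24,0,-0.66,0,0,0],
  [0.24,0,-0.66,0,0,0],
  [0.24,0,-0.66,0,0,0],
])

```text
time_s: 36.5
position: [0.4928, -0.3436, 0.2119]
tcp_rot: [[0.767, -0.343, 0.543], [-0.277, -0.939, -0.202], [0.579, 0.005, -0.815]]
force: [0.3, -0.8, 0.9]
opening: 0.999
grasp_force: 0.0
```

Run:
```python
from h import *
sync();chk()
im,d=viewer.capture('side');cv2.imwrite('pics/side9.png',cv2.resize(im[130:330,70:310],None,fx=3,fy=3)[...,::-1])
im,d=viewer.capture('top');C=cloud('top',d)
for n,a,z0,z1 in(('pack',(150,205,300,350),.078,.092),('cap',(150,205,300,350),.1,.125),('short',(140,172,250,280),.1,.13),('jar',(160,190,280,305),.08,.1),('bottle',(165,200,180,215),.165,.2)):
    X=C[a[0]:a[1],a[2]:a[3]].reshape(-1,3);X=X[(X[:,2]>z0)&(X[:,2]<z1)]
    print(n,len(X),np.median(X,0).round(4),rect(X) if len(X)>4 else'')
```

```text
t 36.5 meas [ 0.4928 -0.3436  0.2119] err mm [0. 0. 0.] rot deg [0. 0. 0.] F [ 0.3 -0.8  0.9] open 0.999 gf 0.0 q [-56.  22. 113.  54.  24.   8.]
pack 334 [ 0.5449 -0.3633  0.085 ] (array([ 555.3, -367.9]), array([ 46.7, 100.1]), 70.1)
cap 76 [ 0.5808 -0.3771  0.1097] (array([ 581. , -377.1]), array([29.7, 28.3]), 75.4)
short 76 [ 0.627  -0.1684  0.1099] (array([ 626.9, -167.6]), array([29.7, 29.6]), 46.9)
jar 172 [ 0.5718 -0.2546  0.0901] (array([ 571.1, -254.6]), array([46.4, 46. ]), 28.5)
bottle 69 [0.5396 0.0505 0.1802] (array([539.5,  50.6]), array([25.1, 25.8]), 87.6)
```

View pics/side9.png

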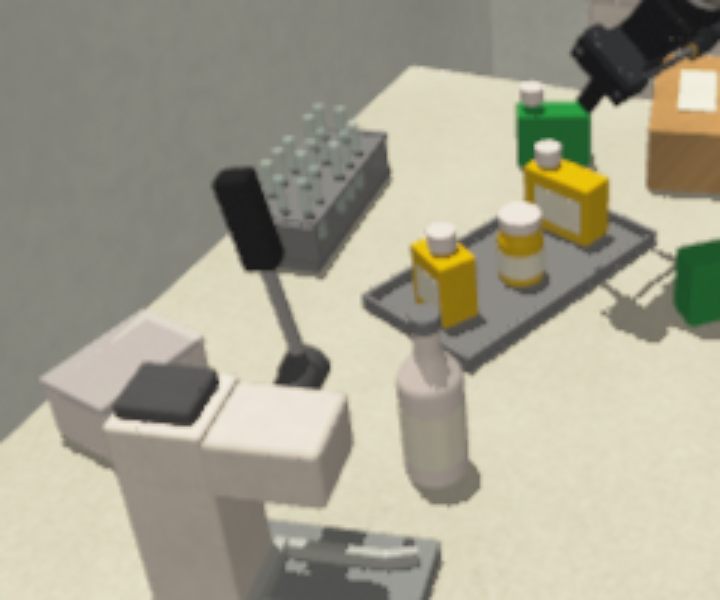

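The pack stands upright in the tray (crop (565,195)) with its cap home: the top measures 110 mm above the bench, which is 105 mm above the pack's underside. The lever is back home at (250,220), and the short pack, jar and bottle have not moved.

```bash
python3 -c "
from rig import ticket;print(ticket.hand_in())"
```

```text
the job is handed in; nothing more can be done
None
```

I handed the job in with the pack's cap pressed fully home, the lever back home, the pack standing upright in the tray and the other containers where they were; the last robot time I read was 36.5 s.

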